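# Set out a cabinet door frame in the sash clamps for gluing

## Task

Set this small cabinet door out dry on the two clamp bars, ready for gluing: the stile with the hinge cups across both bars at the blue-taped end, the plain stile across them at the yellow-taped end, and between the stiles the narrow top rail on the robot's left-hand bar and the broad bottom rail on its right-hand bar. Keep the drilled faces up, everything square, the rails' outer edges flush with the stile ends and the joints closed to within a few millimetres. Leave the glue bottle and the pencil pot undisturbed.

Things in the scene. Friction and masses are not known exactly. Their poses are not given: they have to be found in the camera images.
- clamps: Two fixed aluminium sash clamps, bars along x, red screw handles at +x. Origin on the bench midway between the jaw faces (x = -140 and +140 mm); x about away from the robot, y to its left. Bars 36 mm wide, tops 28 mm up; left bar at y = +109, right bar at y = -97.5 mm, so rails flush with stiles centred on y = 0 lie over the bars. Blue jaws 44 mm wide, 76 mm tall, do not move; closed frame 226 mm.
- blue_tape: Strip of blue masking tape, 25 x 110 mm, flat on the bench between the two bars, just beyond the jaw line at one end of the clamps (155 mm from the clamps' origin along their x, either the near or the far end): the hinge side of the door. Origin at its centre.
- yellow_tape: The same in yellow, at the other end: the handle side of the door.
- hinge_stile: Hinge stile: 260 x 48 x 22 mm, with two round hinge cups, 35 mm across and 12 mm deep, in its upper face 85 mm either side of the middle; about 0.17 kg; oak, 22 mm thick; origin at the centre of its underside, x along its length, z up; it looks the same turned half round.
- handle_stile: Plain stile: 260 x 48 x 22 mm, with only two tiny handle-screw holes 48 mm either side of the middle; about 0.18 kg; oak, 22 mm thick; origin at the centre of its underside, x along its length, z up; it looks the same turned half round.
- top_rail: Top rail, the narrow one: 130 x 42 x 22 mm, two dark pocket-screw slots at each end of its upper face; about 0.08 kg; oak, 22 mm thick; origin at the centre of its underside, x along its length, z up; it looks the same turned half round.
- bottom_rail: Bottom rail, the broad one: 130 x 65 x 22 mm, three dark pocket-screw slots at each end of its upper face; about 0.13 kg; oak, 22 mm thick; origin at the centre of its underside, x along its length, z up; it looks the same turned half round.
- glue_bottle: White glue bottle with an orange cap and yellow label, 60 mm across, 165 mm tall, standing loose on the far left of the parts. Origin at the centre of its foot. Leave alone.
- pencil_pot: Steel pot of pencils, 72 mm across, 168 mm tall with the pencils, standing loose on the far right of the parts. Origin at the centre of its foot. Leave alone.
Things that resemble listed ones, but are neither listed nor needed, are in the scene too. What is shaped like the bottom_rail but green or red is not meant.

How it is judged (in metres and radians):
At the end, for the whole second after the job is handed in: Parts flat at rest on the bars (undersides 24-33 mm up, drilled faces up), cup stile within 100 mm of blue tape, plain one of yellow; top rail on the left bar, bottom rail on the right; all square to 0.12 rad, each joint gap and each rail edge's offset from the stile ends under 12 mm (horizontal distance between hinge_stile and blue_tape below 0.1 m and horizontal distance between handle_stile and yellow_tape below 0.1 m and y of top_rail in the frame of clamps above 0.05 m and y of bottom_rail in the frame of clamps below -0.05 m and height (world z) of hinge_stile between 0.024 and 0.033 m and angle between each of hinge_stile, handle_stile, top_rail, bottom_rail's own z axis and vertical below 0.08 rad and linear speed of each of hinge_stile, handle_stile, top_rail, bottom_rail below 0.01 m/s and angular speed of each of hinge_stile, handle_stile, top_rail, bottom_rail below 0.1 rad/s and height (world z) of handle_stile between 0.024 and 0.033 m and height (world z) of top_rail between 0.024 and 0.033 m and height (world z) of bottom_rail between 0.024 and 0.033 m and angle between the x axis of each of hinge_stile, handle_stile and the y axis of clamps, either way round below 0.12 rad and (y of top_rail in the frame of hinge_stile between 0.084 and 0.101 m or y of top_rail in the frame of hinge_stile between -0.101 and -0.084 m) and (x of top_rail in the frame of hinge_stile between 0.097 and 0.121 m or x of top_rail in the frame of hinge_stile between -0.121 and -0.097 m) and angle between the x axis of each of top_rail, bottom_rail and the y axis of hinge_stile, either way round below 0.12 rad and (y of bottom_rail in the frame of hinge_stile between 0.084 and 0.101 m or y of bottom_rail in the frame of hinge_stile between -0.101 and -0.084 m) and (x of bottom_rail in the frame of hinge_stile between 0.0855 and 0.1095 m or x of bottom_rail in the frame of hinge_stile between -0.1095 and -0.0855 m) and (y of top_rail in the frame of handle_stile between 0.084 and 0.101 m or y of top_rail in the frame of handle_stile between -0.101 and -0.084 m) and (x of top_rail in the frame of handle_stile between 0.097 and 0.121 m or x of top_rail in the frame of handle_stile between -0.121 and -0.097 m) and angle between the x axis of each of top_rail, bottom_rail and the y axis of handle_stile, either way round below 0.12 rad and (y of bottom_rail in the frame of handle_stile between 0.084 and 0.101 m or y of bottom_rail in the frame of handle_stile between -0.101 and -0.084 m) and (x of bottom_rail in the frame of handle_stile between 0.0855 and 0.1095 m or x of bottom_rail in the frame of handle_stile between -0.1095 and -0.0855 m)); the robot touches nothing.
It fails at once if the glue bottle is knocked or shifted more than 3 cm (distance of glue_bottle from where it was at the start of the episode above 0.03 m or angle between glue_bottle's own z axis and vertical above 0.5 rad).
It fails at once if the pencil pot is knocked or shifted more than 3 cm (distance of pencil_pot from where it was at the start of the episode above 0.03 m or angle between pencil_pot's own z axis and vertical above 0.5 rad).
It also fails if it takes over 102 s, if anything falls off the work surface, if the arm or the gripper's body presses on something with over 40 N, if the wrist force passes 120 N, or if a joint passes its speed limit or range.

## Robot

A 7-joint arm with a two-finger parallel gripper is mounted at the origin on the work surface. World frame = base frame: x ahead of the robot, y to its left, z up, the work surface at z = 0. Lengths are in m, angles in degrees, forces in N, time in s.
With the tool pointing down it reaches from about 0.35 to 0.9 m from the base axis. Payload 19.9 kg.
Tool frame: the origin (TCP) lies at the very end of the fingers, on their centre line; the grasp point (between the pads) lies 19 mm behind it (env.grip_point_offset is the distance from the TCP to the grasp point, in m); y points along the fingers, x is the direction in which the jaws open and shut, and the axes are right-handed (so a half turn about y gives the same grasp; the last joint's range is limited). The gripper opens to 94 mm and grips with 3 to 60 N. Pads are 16 mm wide; open, the fingers measure 119 mm over their backs; the gripper's body (75 mm by 177 mm) begins 78 mm behind the grasp point.
Start: joints at [-68.096, 23.915, -0.59, 92.452, 0.269, 63.638, -3.037], TCP at [0.257, 0.57, 0.205] pointing down, gripper open.
Joint ranges: [-161.28, 161.28], [-22.2, 115.67], [-73.04, 71.86], [3.21, 147.25], [-68.34, 248.33], [10.77, 114.83], [-161.83, 161.83]. Speed limits (degrees/s): [108.29, 108.29, 136.94, 136.94, 172.46, 172.46, 172.46].

## Interface

Orientations are given as [roll, pitch, yaw] about the fixed x, y, z axes, in that order (R = Rz(yaw) Ry(pitch) Rx(roll)).
In Python, from plant import env gives the robot as it stands. The module is installed in compiled form; this text tells all that it offers.
- The arm moves only by the tool servo_tool, never from a script. Its argument "motion" is a list that holds one entry, the list of rows, each a list of 5 numbers: the shift along the tool's x, y, z scaled (see below), then the turn about the tool's y scaled (see below), then the opening, from 0 (shut) to 1 (fully open). In form: [[[x, y, z, spin, hand], ...]]. A call has 1 to 8 rows; each row shifts and turns the pose as measured when the row begins, along the tool's axes as they then stand; what a row does not reach is not made up. The controller multiplies each number of a shift by 0.1 m and each number of a turn by 90 degrees. A row lasts 1/12 s, in which the tool goes at most 41.7 mm and 7.16 degrees, less where a joint would pass 70% of its speed; a pose out of reach is approached as far as the arm can. A call with a number of a shift or a turn outside -1 to 1 is refused whole. A call with a gripper value outside its range is refused whole. The fingers move at their own pace and stop on an object; "newtons" is the grip in N (left out, the last holds). Time passes only in rows, so rows that do not move let the fingers close. It gives the time, the measured TCP pose, the force and the opening at its end, in the units of the state.
- env.read_state(): the state, without advancing time (a new reading comes with each control period).
- env.get_image(name): name is "scene" or "top" or "wrist"; returns (picture, depth): 420x560x3 uint8, blue, green, red; 420x560 float32, m along the optical axis (not along the pixel's ray), 0 where there is no reading.
- env.calibration(name): a dict with "mtx" (3x3 intrinsics, pixels), "view" (4x4, takes a point from world to camera coordinates). Camera axes: x right, y down, z forward; pixel columns grow to the right and rows downward; lengths in m; the calibration is good to about 2 mm. The wrist camera is an equidistant fisheye: a pixel r from the principal point sees the ray r / f radians off the axis. A picture is of the moment at which its call begins: read the wrist's pose just before it. calibration takes no time and is no camera call; for the wrist camera it gives the pose at the moment of the call.
- env.finish_job(): hands the job in, once; it reports no verdict.
Trained networks look in the newest picture that a camera, given by its name, has taken for a name from the list of things; names that differ only in an ending like _2 or _b are one class to them, and where a whole thing is asked for, a point or a joint stands for the part that bears it (a point fixed in the world has none). Each returns a list of dicts, best first, with "conf" (0 to 1); they miss things now and then, are a little off and sometimes report something else, mostly with a low value. They report only what shows in the picture. A call takes as long as a camera call. They do not tell look-alikes from the thing itself.
- env.boxes_of(name, camera): "rect" ([left, top, right, bottom] in pixels, round what is visible of it).
- env.silhouettes(name, camera): "mask" (420x560 bool, what is visible of it) and "rect" ([left, top, right, bottom] in pixels, round what is visible of it).
- env.place_of(name, camera): "point" ([row, column] in pixels: a listed point, or the origin of a listed thing).
The state is a dict: "clock": time; "q": joint angles; "joint_vel": joint speeds; "effort": joint torques, N m; "eef_pos": TCP position; "orientation": TCP orientation; "force": force on the tool from outside, world axes, zero at the start; "wrist_torque": the same for the moment, N m; "grip_width": finger opening in m.
Only numpy, scipy, OpenCV 4.12 (cv2) and the standard library are available. Lean on these libraries where they do the work, as an engineer would, in place of code of your own. Each camera call takes 0.05 s, during which the arm holds its last target.

## Working session

There is one attempt and no reset: what is moved stays moved. The work goes in short steps, Python scripts to look and compute and a tool call to move; the robot and the scene stay as the last step left them, time stands still between calls to the robot, and variables do not carry over. Pictures are saved under pics/ and viewed, and the job is handed in when it is done.

Besides the shell and the picture viewer there is one more tool, called after ">>>" in YAML: its name, and indented under it one key for each argument. servo_tool: Moves the arm, as the interface text tells. Shifts and turns lie within -1 to 1; 1 stands for 0.1 m of shift or 90 degrees of turn. Its arguments: {"type":"object","properties":{"motion":{"type":"array"},"newtons":{"type":"number"}},"required":["motion"]}

```bash
mkdir -p pics; python3 - <<'E'
from plant import env
import cv2,numpy as np
print(env.read_state())
for n in ["scene","top","wrist"]:
    im,d=env.get_image(n); cv2.imwrite(f"pics/{n}0.png",im); np.save(f"pics/{n}0.npy",d)
    c=env.calibration(n); print(n,np.round(c["mtx"],2).tolist(),np.round(c["view"],4).tolist())
print(env.read_state()["clock"])
E
```

```text
{'clock': 0.0, 'q': array([-68.09466848,  23.94719899,  -0.59067599,  92.48651705,
         0.26922065,  63.63724376,  -3.04018776]), 'joint_vel': array([ 0.02055345,  0.06038978, -0.10162511,  0.0555364 ,  0.05617462,
        0.06066956, -0.03528733]), 'effort': array([ 3.88571334e-04, -8.51248026e+01,  6.38884027e-01, -4.26001811e+01,
       -4.88038093e-02,  1.86116807e-02,  1.29560513e-04]), 'eef_pos': array([0.25687921, 0.56934984, 0.20482712]), 'orientation': array([-9.00050161e+01,  6.94126579e-02,  6.57141523e+01]), 'force': array([-0.20553351,  0.03218427, -0.71929047]), 'wrist_torque': array([-0.04438558, -0.01252351,  0.028043  ]), 'grip_width': 0.09412928175120733}
scene [[398.26, 0.0, 282.07], [0.0, 398.26, 211.89], [0.0, 0.0, 1.0]] [[0.0613, 0.9981, 0.0112, -0.0768], [0.8237, -0.0443, -0.5653, -0.3825], [-0.5637, 0.0439, -0.8248, 1.4225], [0.0, 0.0, 0.0, 1.0]]
top [[402.08, 0.0, 281.21], [0.0, 402.08, 210.68], [0.0, 0.0, 1.0]] [[0.0159, -0.9998, 0.0129, 0.0177], [-0.9995, -0.0162, -0.0254, 0.4921], [0.0256, -0.0125, -0.9996, 1.1102], [0.0, 0.0, 0.0, 1.0]]
wrist [[325.19, 0.0, 274.7], [0.0, 325.19, 211.94], [0.0, 0.0, 1.0]] [[0.4105, 0.9119, -0.0009, -0.6254], [0.8837, -0.3975, 0.2472, -0.0253], [0.225, -0.1023, -0.969, 0.3915], [0.0, 0.0, 0.0, 1.0]]
0.15
```

View pics/top0.png

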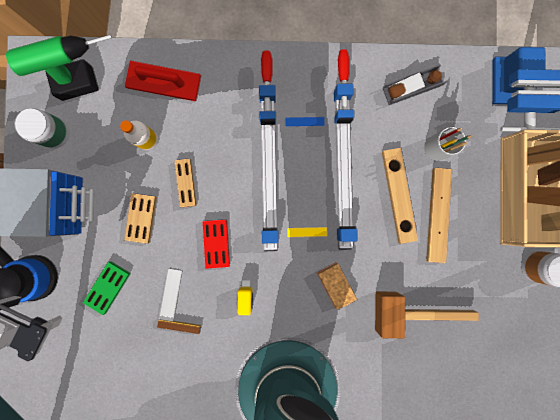

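View pics/scene0.png

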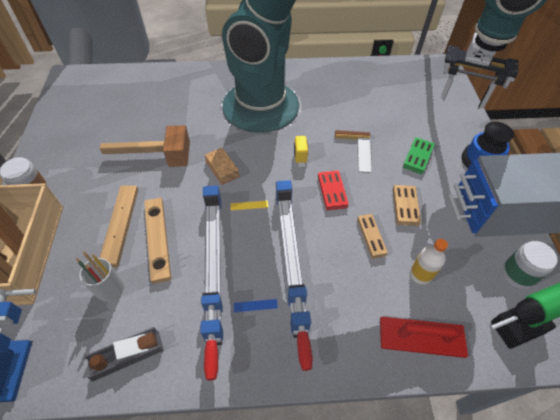

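View pics/wrist0.png

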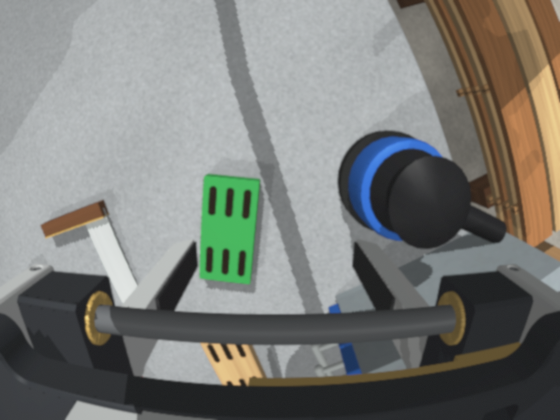

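The top view shows blue tape at the far end (304,121) and yellow at the near end (307,232). The oak rails are at left: broad with 3 slots at (140,218), narrow with 2 slots at (185,183). The cup stile is at (399,195) and the plain stile at (439,214). The red (216,243) and green (107,287) blocks are decoys. I'll measure next.

```bash
cat > h.py <<'E'
from plant import env
import cv2,numpy as np
def ray(cam,u,v,z,c=None):
    c=c or env.calibration(cam);K=c["mtx"];V=np.array(c["view"]);R=V[:3,:3];t=V[:3,3]
    x=(u-K[0,2])/K[0,0];y=(v-K[1,2])/K[1,1]
    if cam=="wrist":
        r=np.hypot(x,y); d=np.array([x/r*np.sin(r),y/r*np.sin(r),np.cos(r)]) if r>0 else np.array([0,0,1.])
    else: d=np.array([x,y,1.])
    o=-R.T@t; d=R.T@d
    return (o+d*(z-o[2])/d[2])[:2]
def rectof(cam,mask,z,c=None):
    cs,_=cv2.findContours(mask.astype(np.uint8),cv2.RETR_EXTERNAL,cv2.CHAIN_APPROX_NONE)
    k=max(cs,key=cv2.contourArea)
    P=np.array([ray(cam,p[0][0],p[0][1],z,c) for p in k])
    (cx,cy),(w,h),a=cv2.minAreaRect((P*1000).astype(np.float32))
    if h>w: w,h,a=h,w,a+90
    a=(a+90)%180-90
    return np.round([cx,cy,w,h,a],1)
E
python3 - <<'E'
from h import *
im,d=env.get_image("top")
ov=im.copy()
for n,z in [("hinge_stile",.022),("handle_stile",.022),("top_rail",.022),("bottom_rail",.022),("blue_tape",0),("yellow_tape",0),("glue_bottle",0),("pencil_pot",0),("clamps",0.028)]:
    for r in env.silhouettes(n,"top")[:3]:
        print(n,round(r["conf"],2),np.round(r["rect"]),rectof("top",r["mask"],z))
        ov[r["mask"]]=ov[r["mask"]]//2+np.array([128,0,128],np.uint8)//1
    for r in env.place_of(n,"top")[:2]: print("   pt",round(r["conf"],2),np.round(r["point"],1),np.round(ray("top",r["point"][1],r["point"][0],0),4))
cv2.imwrite("pics/ov.png",ov)
a=cv2.resize(im[140:260,110:210],None,fx=4,fy=4,interpolation=2);b=cv2.resize(im[130:275,375:465],None,fx=4,fy=4,interpolation=2)
h=max(a.shape[0],b.shape[0]);o=np.zeros((h,a.shape[1]+b.shape[1],3),np.uint8);o[:a.shape[0],:a.shape[1]]=a;o[:b.shape[0],a.shape[1]:]=b
cv2.imwrite("pics/crop.png",o)
E
```

```text
hinge_stile 0.56 [377. 147. 420. 244.] [ 539.3 -297.7  263.4   59.5   11.5]
   pt 0.82 [193.8 397.9] [ 0.5445 -0.3011]
handle_stile 0.61 [426. 166. 451. 266.] [ 485.5 -408.1  260.2   55.8   -3.7]
   pt 0.74 [213.8 439. ] [ 0.4903 -0.4173]
top_rail 0.76 [171. 160. 198. 206.] [563.5 289.6 130.5  47.9   8.2]
   pt 0.74 [184.1 183.3] [0.5616 0.2996]
bottom_rail 0.68 [ 87. 261. 130. 313.] [275.4 496.  135.7  71.5 -29.4]
bottom_rail 0.63 [202. 220. 230. 266.] [399.4 202.3 129.9  66.8   4.9]
bottom_rail 0.6 [126. 194. 160. 242.] [465.6 409.4 129.2  70.3  -7.1]
   pt 0.95 [243.6 214.1] [0.3973 0.2106]
   pt 0.89 [219.  141.5] [0.4625 0.4132]
blue_tape 0.63 [283. 117. 326. 123.] [746.5 -38.7 109.7  25.5 -88.9]
   pt 0.71 [119.1 304.9] [ 0.7504 -0.037 ]
yellow_tape 0.63 [292. 228. 326. 238.] [434.3 -49.  104.3  24.6 -85. ]
   pt 0.64 [230.4 307.7] [ 0.438  -0.0493]
glue_bottle 0.93 [120. 124. 158. 151.] [700.7 426.8 112.6  62.3  60. ]
   pt 0.65 [140.6 147.4] [0.6815 0.4022]
pencil_pot 0.97 [425. 128. 469. 161.] [ 691.2 -439.1  133.7   79.4  -62.6]
   pt 0.9 [146.6 434.4] [ 0.6794 -0.4031]
   pt 0.19 [120.3 302.1] [ 0.7468 -0.0291]
clamps 0.85 [260.  46. 360. 252.] [ 665.9 -145.7  547.4   55.5    2.1]
   pt 0.27 [146.3 433.6] [ 0.6802 -0.4009]
```

View pics/crop.png

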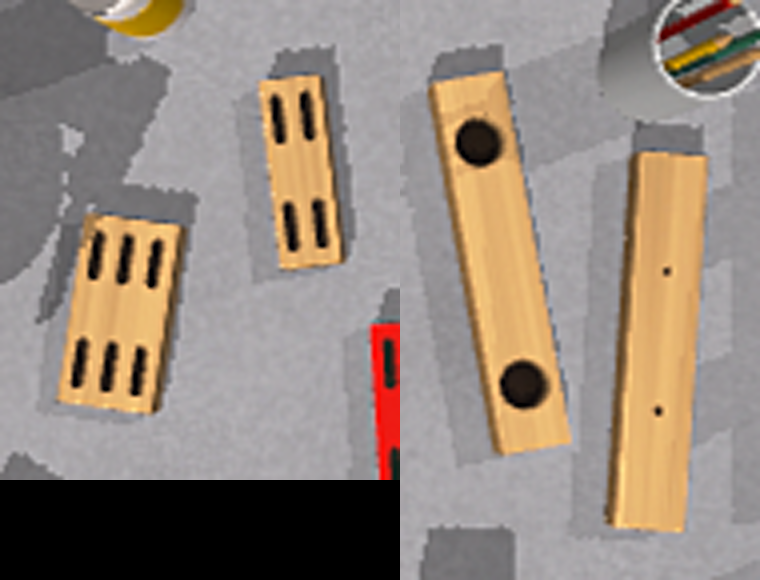

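View pics/ov.png

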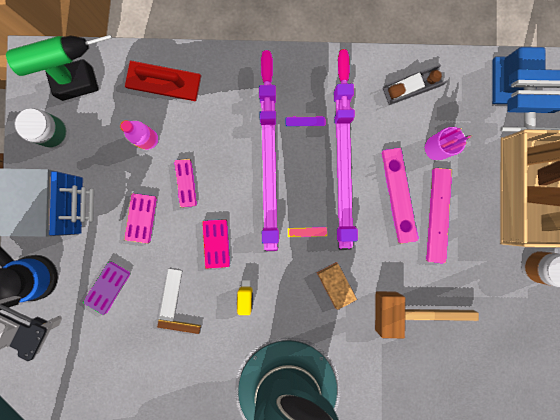

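The crop confirms all four parts. The bottom rail is the oak block with three slots (140,218), because the other two are red and green. I'll refine with colour-segmented top faces.

```bash
cat >> h.py <<'E'
def oak(im,lo=150):
    hsv=cv2.cvtColor(im,cv2.COLOR_BGR2HSV)
    return cv2.inRange(hsv,(8,70,lo),(28,255,255))
def comp(mask,u,v):
    n,l,s,c=cv2.connectedComponentsWithStats(mask)
    i=min(range(1,n),key=lambda i:np.hypot(c[i][0]-u,c[i][1]-v)+(1e3 if s[i][4]<40 else 0))
    return l==i
E
python3 - <<'E'
from h import *
im=cv2.imread("pics/top0.png")
hsv=cv2.cvtColor(im,cv2.COLOR_BGR2HSV)
for n,u,v in [("bot",140,218),("top",185,183),("hinge",399,195),("handle",439,214)]:
    for lo in(150,175,190,205): print(n,lo,rectof("top",comp(oak(im,lo),u,v),.022))
B=cv2.inRange(hsv,(100,120,60),(125,255,255));Y=cv2.inRange(hsv,(20,150,120),(32,255,255))
for n,m,u,v in [("blue",B,305,121),("yel",Y,307,232)]: print(n,rectof("top",comp(m,u,v),0))
# near jaws tops
for u,v in[(270,236),(346,234),(267,92),(343,90),(267,117),(343,114)]: print("jaw",rectof("top",comp(B,u,v),.076))
# bars: bright rows
V=hsv[...,2]
for v in(150,180,210): print(v,V[v,255:285].tolist(),V[v,328:360].tolist())
a=cv2.resize(im[40:260,245:375],None,fx=2.7,fy=2.7,interpolation=2);cv2.imwrite("pics/cl.png",a)
E
```

```text
bot 150 [465.4 412.8 129.6  65.   -7.2]
bot 175 [465.4 412.9 129.6  64.7  -7.2]
bot 190 [465.2 412.6 129.2  63.8  -7.2]
bot 205 [465.3 412.3 128.9  63.4  -7. ]
top 150 [563.8 291.6 130.9  42.1   8.1]
top 175 [564.1 291.7 129.5  41.8   8. ]
top 190 [564.1 291.6 128.8  41.6   8. ]
top 205 [564.3 291.2 128.5  40.8   8.1]
hinge 150 [ 539.4 -300.2  260.9   49.9   10.9]
hinge 175 [ 539.3 -300.3  260.6   49.2   10.9]
hinge 190 [ 539.1 -300.7  260.    48.3   11. ]
hinge 205 [ 539.2 -300.7  259.7   47.8   11.1]
handle 150 [ 487.  -410.7  259.5   49.4   -3.5]
handle 175 [ 486.7 -410.9  258.8   49.    -3.5]
handle 190 [ 486.7 -411.9  258.5   48.6   -4. ]
handle 205 [ 486.9 -411.4  258.4   46.9   -3.5]
blue [745.  -34.6 106.9  22.6 -88.9]Traceback (most recent call last):
  File "<stdin>", line 7, in <module>
  File "h.py", line 14, in rectof
    P=np.array([ray(cam,p[0][0],p[0][1],z,c) for p in k])
                ~~~^^^^^^^^^^^^^^^^^^^^^^^^^
  File "h.py", line 4, in ray
    c=c or env.calibration(cam);K=c["mtx"];V=np.array(c["view"]);R=V[:3,:3];t=V[:3,3]
           ~~~~~~~~~~~~~~~^^^^^
ValueError: time passes only in moves, steps and waits
```

```bash
sed -i 's/^def ray/_C={}\ndef cal(cam):\n    if cam not in _C: _C[cam]=env.calibration(cam)\n    return _C[cam]\ndef ray/; s/c=c or env.calibration(cam)/c=c or cal(cam)/' h.py
python3 - <<'E'
from h import *
im=cv2.imread("pics/top0.png")
hsv=cv2.cvtColor(im,cv2.COLOR_BGR2HSV)
B=cv2.inRange(hsv,(100,120,60),(125,255,255));Y=cv2.inRange(hsv,(20,150,120),(32,255,255))
for n,m,u,v in [("blue",B,305,121),("yel",Y,307,232)]: print(n,rectof("top",comp(m,u,v),0))
V=hsv[...,2]
for v in(150,180,210): print(v,V[v,255:285].tolist(),V[v,328:360].tolist())
a=cv2.resize(im[40:260,245:375],None,fx=2.7,fy=2.7,interpolation=2);cv2.imwrite("pics/cl.png",a)
d=np.load("pics/top0.npy")
# height map by depth for bars
c=cal("top");K=c["mtx"];W=np.linalg.inv(c["view"])
vv,uu=np.mgrid[:420,:560];P=np.stack([(uu-K[0,2])/K[0,0]*d,(vv-K[1,2])/K[1,1]*d,d,np.ones_like(d)],-1)@W.T
z=P[...,2]
for v in(150,180,210): print(v,np.round(z[v,258:284]*1000).astype(int).tolist(),np.round(P[v,258:284,1]*1000).astype(int).tolist())
np.save("pics/P0.npy",P)
E
```

```text
blue [745.  -34.6 106.9  22.6 -88.9]
yel [434.1 -47.5 107.   24.9 -87.1]
150 [156, 156, 156, 156, 155, 155, 159, 199, 234, 189, 183, 235, 227, 229, 232, 237, 219, 159, 249, 232, 104, 114, 116, 138, 174, 170, 170, 153, 117, 119] [100, 100, 101, 123, 157, 150, 151, 149, 123, 151, 244, 227, 161, 217, 228, 227, 228, 234, 232, 190, 188, 236, 166, 117, 169, 167, 167, 170, 173, 174, 170, 166]
180 [154, 150, 149, 152, 154, 157, 148, 172, 240, 232, 171, 220, 237, 234, 234, 236, 232, 191, 191, 247, 223, 102, 115, 134, 175, 167, 168, 171, 173, 159] [99, 103, 104, 101, 97, 114, 155, 155, 147, 124, 180, 251, 221, 130, 240, 234, 231, 233, 235, 224, 169, 225, 231, 140, 173, 172, 172, 169, 169, 172, 170, 163]
210 [146, 147, 146, 148, 156, 152, 147, 141, 182, 249, 225, 164, 239, 183, 182, 181, 173, 171, 127, 166, 172, 128, 110, 118, 114, 112, 115, 118, 115, 112] [99, 99, 98, 100, 100, 102, 98, 117, 163, 144, 134, 203, 234, 189, 171, 171, 169, 169, 174, 171, 151, 110, 182, 169, 117, 121, 120, 122, 120, 113, 132, 176]
150 [1, -4, 1, 1, 29, 26, 31, 31, 31, 30, 31, 26, 32, 31, 30, 32, 29, 2, -3, 3, 1, -2, -3, -1, 0, -1] [93, 91, 88, 85, 81, 78, 75, 73, 70, 67, 65, 62, 59, 56, 54, 51, 48, 46, 43, 40, 37, 34, 32, 29, 26, 23]
180 [3, 0, -2, 2, 0, 26, 29, 33, 29, 33, 31, 27, 23, 27, 30, 29, 25, 36, 3, 3, -2, -1, 1, 2, 1, 3] [92, 89, 86, 83, 81, 77, 74, 71, 69, 66, 63, 60, 58, 55, 52, 50, 47, 44, 41, 39, 36, 33, 30, 27, 25, 22]
210 [-1, 1, -1, -1, 2, -1, 29, 29, 32, 29, 29, 29, 33, 32, 33, 28, 27, 30, 23, -2, 1, 4, -3, 0, -1, 1] [90, 87, 85, 82, 79, 76, 73, 70, 67, 65, 62, 59, 56, 54, 51, 48, 46, 43, 40, 37, 35, 32, 29, 26, 23, 21]
```

View pics/cl.png

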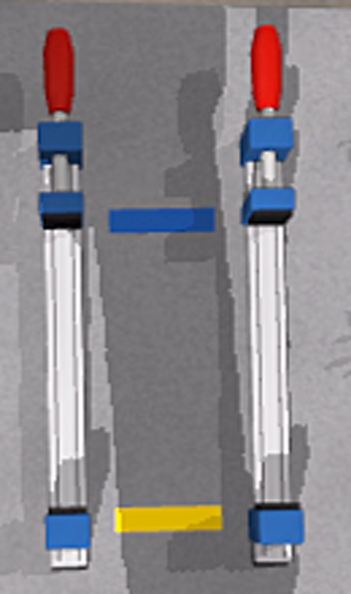

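```bash
python3 - <<'E'
from h import *
P=np.load("pics/P0.npy");z=P[...,2]
m=(z>.015)&(z<.045)
for lo,hi in((258,285),(328,362)):
    X=[];Yc=[];W=[]
    for v in range(135,226):
        u=np.where(m[v,lo:hi])[0]+lo
        if len(u)<9: continue
        a=ray("top",u.min()-.5,v,.028);b=ray("top",u.max()+.5,v,.028)
        X.append((a+b)[0]/2);Yc.append((a+b)[1]/2);W.append(abs(a-b)[1])
    p=np.polyfit(X,Yc,1);print(np.median(W),np.degrees(np.arctan(p[0])),np.polyval(p,.5895))
# jaw heights
J=(z>.06)&(z<.09)
for u0,u1 in((255,285),(328,362)):
    for v0,v1 in((95,130),(222,250)):
        s=J[v0:v1,u0:u1]; q=P[v0:v1,u0:u1][s][:,:3]; print(len(q),np.round(np.percentile(q[:,0],[1,99]),4),np.round(q.mean(0),4))
E
```

```text
0.03544828887211095 2.270134497846456 0.06100033094482647
0.038302751463379414 2.1130261471388194 -0.14458795488092682
247 [0.7251 0.7944] [0.7516 0.067  0.0702]
248 [0.4079 0.4446] [0.4259 0.0545 0.0758]
237 [0.7329 0.8009] [ 0.7546 -0.1387  0.0698]
270 [0.4136 0.453 ] [ 0.4335 -0.1497  0.0751]
```

```bash
cat > plan.py <<'E'
import sys,numpy as np
from plant import env
def plan(x,y,z,yaw,n=None,hand=None):
    s=env.read_state();p=np.array(s["eef_pos"]);w=s["orientation"][2]
    d=np.array([x,y,z])-p; dw=yaw-w; dw=(dw+180)%360-180 if abs(dw)>180 else dw
    k=int(max(np.ceil(np.linalg.norm(d)/.040),np.ceil(abs(dw)/7.1),1)); k=n or k
    rows=[]
    for i in range(k):
        a=np.radians(w+dw*i/k);e=d/k*10
        r=[np.cos(a)*e[0]+np.sin(a)*e[1],-e[2],-np.sin(a)*e[0]+np.cos(a)*e[1],-dw/k/90]
        rows.append([round(float(v),3) for v in r]+([hand] if hand is not None else []))
    print(round(s["clock"],2),"at",np.round(p,4),np.round(s["orientation"],1),"F",np.round(s["force"],1),"w",round(s["grip_width"],4)); print(k); 
    for r in rows: print(r)
if __name__=="__main__":
    a=list(map(float,sys.argv[1:])); plan(*a[:4],n=int(a[4]) if len(a)>4 else None)
E
python3 plan.py .465 .4125 .1 82.8
```

```text
1.1 at [0.257  0.5697 0.2055] [-90.    0.   65.7] F [ 0.5 -0.1  0.4] w 0.094
8
[-0.072, 0.132, -0.318, -0.024]
[-0.084, 0.132, -0.315, -0.024]
[-0.096, 0.132, -0.312, -0.024]
[-0.107, 0.132, -0.308, -0.024]
[-0.119, 0.132, -0.304, -0.024]
[-0.13, 0.132, -0.299, -0.024]
[-0.141, 0.132, -0.294, -0.024]
[-0.152, 0.132, -0.288, -0.024]
```

>>> servo_tool:
  motion:
    - [[-0.07,0.13,-0.32,-0.024,1],[-0.08,0.13,-0.32,-0.024,1],[-0.1,0.13,-0.31,-0.024,1],[-0.11,0.13,-0.31,-0.024,1],[-0.12,0.13,-0.3,-0.024,1],[-0.13,0.13,-0.3,-0.024,1],[-0.14,0.13,-0.29,-0.024,1],[-0.15,0.13,-0.29,-0.024,1]]
  newtons: 25

```text
clock: 1.77
eef_pos: [0.4681, 0.4162, 0.1]
orientation: [-90.0, -0.5, 84.5]
force: [0.7, 0.5, 0.2]
grip_width: 0.0938
```

```bash
python3 plan.py .465 .4125 .03 82.8
```

```text
1.77 at [0.4681 0.4162 0.1   ] [-90.   -0.5  84.5] F [0.7 0.5 0.2] w 0.0938
2
[-0.02, 0.35, 0.014, 0.01]
[-0.02, 0.35, 0.013, 0.01]
```

>>> servo_tool:
  motion:
    - [[-0.02,0.35,0.015,0.01,1],[-0.02,0.35,0.015,0.01,1],[0,0.1,0,0,1],[0,0.1,0,0,1],[0,0,0,0,1]]

```text
clock: 2.18
eef_pos: [0.473, 0.4054, 0.0056]
orientation: [-90.1, -0.3, 82.2]
force: [0.2, 0.3, 0.2]
grip_width: 0.0939
```

```bash
python3 plan.py .465 .4125 .004 82.8
```

```text
2.18 at [0.473  0.4054 0.0056] [-90.1  -0.3  82.2] F [0.2 0.3 0.2] w 0.0939
1
[0.059, 0.016, 0.089, -0.006]
```

>>> servo_tool:
  motion:
    - [[0.06,0.015,0.09,-0.006,1],[0,0,0,0,1],[0,0,0,0,1]]

```text
clock: 2.43
eef_pos: [0.4642, 0.4162, 0.0073]
orientation: [-90.2, -0.5, 83.0]
force: [-0.2, -0.1, 0.7]
grip_width: 0.0941
```

```bash
python3 plan.py .465 .4125 .004 82.8
```

```text
2.43 at [0.4642 0.4162 0.0073] [-90.2  -0.5  83. ] F [-0.2 -0.1  0.7] w 0.0941
1
[-0.035, 0.033, -0.012, 0.002]
```

>>> servo_tool:
  motion:
    - [[-0.02,0.03,-0.01,0,0.6],[0,0,0,0,0.5],[0,0,0,0,0.4],[0,0,0,0,0.4],[0,0,0,0,0.4]]
  newtons: 30

```text
clock: 2.85
eef_pos: [0.4657, 0.4163, 0.0077]
orientation: [-90.4, -0.8, 83.1]
force: [-0.4, 0.2, -1.8]
grip_width: 0.0651
```

```bash
cat > off.py <<'E'
# sequential plan through waypoints: x y z yaw per 4
import sys,plan
import numpy as np
E
python3 plan.py .465 .4163 .125 83.1; python3 - <<'E'
from plan import *
# plan from lifted pose
class S: pass
import plan
st=dict(env.read_state()); st["eef_pos"]=np.array([.4653,.4163,.125])
env2=S(); env2.read_state=lambda: st; plan.env=env2
plan.plan(.5935,-.145,.125,92.25)
E
```

```text
2.85 at [0.4657 0.4163 0.0077] [-90.4  -0.8  83.1] F [-0.4  0.2 -1.8] w 0.0651
3
[-0.0, -0.391, 0.002, 0.0]
[-0.0, -0.391, 0.002, 0.0]
[-0.0, -0.391, 0.002, 0.0]
2.85 at [0.4653 0.4163 0.125 ] [-90.4  -0.8  83.1] F [-0.4  0.2 -1.8] w 0.0651
15
[-0.361, -0.0, -0.13, -0.007]
[-0.363, -0.0, -0.126, -0.007]
[-0.364, -0.0, -0.122, -0.007]
[-0.365, -0.0, -0.118, -0.007]
[-0.366, -0.0, -0.114, -0.007]
[-0.368, -0.0, -0.11, -0.007]
[-0.369, -0.0, -0.106, -0.007]
[-0.37, -0.0, -0.102, -0.007]
[-0.371, -0.0, -0.098, -0.007]
[-0.372, -0.0, -0.095, -0.007]
[-0.373, -0.0, -0.091, -0.007]
[-0.374, -0.0, -0.087, -0.007]
[-0.375, -0.0, -0.083, -0.007]
[-0.376, -0.0, -0.079, -0.007]
[-0.376, -0.0, -0.075, -0.007]
```

>>> servo_tool:
  motion:
    - [[0,-0.3,0,0,0.4],[0,-0.39,0,0,0.4],[0,-0.39,0,0,0.4],[-0.2,-0.1,-0.07,0,0.4],[-0.36,0,-0.13,-0.007,0.4],[-0.36,0,-0.125,-0.007,0.4],[-0.36,0,-0.12,-0.007,0.4],[-0.365,0,-0.12,-0.007,0.4]]

```text
clock: 3.52
eef_pos: [0.5015, 0.2475, 0.1294]
orientation: [-90.4, -0.9, 86.4]
force: [0.9, 0.4, -1.7]
grip_width: 0.0646
```

```bash
python3 plan.py .5935 -.145 .12 92.25
```

```text
3.52 at [0.5015 0.2475 0.1294] [-90.4  -0.9  86.4] F [ 0.9  0.4 -1.7] w 0.0646
11
[-0.351, 0.009, -0.106, -0.006]
[-0.352, 0.009, -0.102, -0.006]
[-0.353, 0.009, -0.099, -0.006]
[-0.354, 0.009, -0.096, -0.006]
[-0.355, 0.009, -0.093, -0.006]
[-0.355, 0.009, -0.089, -0.006]
[-0.356, 0.009, -0.086, -0.006]
[-0.357, 0.009, -0.083, -0.006]
[-0.358, 0.009, -0.08, -0.006]
[-0.358, 0.009, -0.076, -0.006]
[-0.359, 0.009, -0.073, -0.006]
```

>>> servo_tool:
  motion:
    - [[-0.35,0.01,-0.105,-0.006,0.4],[-0.35,0.01,-0.1,-0.006,0.4],[-0.35,0.01,-0.1,-0.006,0.4],[-0.35,0.01,-0.095,-0.006,0.4],[-0.35,0.01,-0.09,-0.006,0.4],[-0.35,0.01,-0.09,-0.006,0.4],[-0.35,0.01,-0.085,-0.006,0.4],[-0.35,0.01,-0.08,-0.006,0.4]]

```text
clock: 4.18
eef_pos: [0.569, -0.0504, 0.1191]
orientation: [-90.6, -0.9, 90.9]
force: [0.7, 0.8, -0.8]
grip_width: 0.0651
```

```bash
python3 plan.py .5935 -.145 .12 92.25
```

```text
4.18 at [ 0.569  -0.0504  0.1191] [-90.6  -0.9  90.9] F [ 0.7  0.8 -0.8] w 0.0651
3
[-0.317, -0.003, -0.077, -0.005]
[-0.317, -0.003, -0.074, -0.005]
[-0.318, -0.003, -0.072, -0.005]
```

>>> servo_tool:
  motion:
    - [[-0.28,0,-0.07,-0.005,0.4],[-0.25,0,-0.06,-0.005,0.4],[-0.15,0,-0.04,0,0.4],[-0.1,0,-0.02,0,0.4],[0,0,0,0,0.4],[0,0,0,0,0.4]]

```text
clock: 4.68
eef_pos: [0.5892, -0.1423, 0.1176]
orientation: [-90.6, -0.7, 91.2]
force: [-0.4, 1.0, -0.7]
grip_width: 0.0645
```

```bash
python3 plan.py .5935 -.145 .12 92.25
```

```text
4.68 at [ 0.5892 -0.1423  0.1176] [-90.6  -0.7  91.2] F [-0.4  1.  -0.7] w 0.0645
1
[-0.028, -0.024, -0.042, -0.011]
```

>>> servo_tool:
  motion:
    - [[-0.03,0.2,-0.04,-0.011,0.4],[0,0.25,0,0,0.4],[0,0.2,0,0,0.4],[0,0.08,0,0,0.4],[0,0,0,0,0.4],[0,0,0,0,0.4]]

```text
clock: 5.18
eef_pos: [0.5951, -0.1356, 0.0439]
orientation: [-90.7, -0.8, 92.7]
force: [0.7, 0.1, 0.2]
grip_width: 0.0647
```

```bash
python3 plan.py .5935 -.145 .036 92.25
```

```text
5.18 at [ 0.5951 -0.1356  0.0439] [-90.7  -0.8  92.7] F [0.7 0.1 0.2] w 0.0647
1
[-0.093, 0.079, 0.02, 0.005]
```

>>> servo_tool:
  motion:
    - [[-0.08,0.02,0.02,0.005,0.4],[0,0,0,0,0.4],[0,0,0,0,0.4]]

```text
clock: 5.43
eef_pos: [0.5946, -0.1433, 0.0444]
orientation: [-90.9, -0.8, 92.3]
force: [0.0, 0.3, -0.7]
grip_width: 0.0646
```

```bash
python3 plan.py .5935 -.145 .036 92.25
```

```text
5.43 at [ 0.5946 -0.1433  0.0444] [-90.9  -0.8  92.3] F [ 0.   0.3 -0.7] w 0.0646
1
[-0.016, 0.084, 0.012, 0.001]
```

>>> servo_tool:
  motion:
    - [[-0.02,0.05,0.01,0,0.4],[-0.01,0.03,0,0,0.4],[0,0.01,0,0,0.4],[0,0,0,0,0.4]]

```text
clock: 5.77
eef_pos: [0.5946, -0.1474, 0.0363]
orientation: [-91.0, -0.8, 92.2]
force: [-0.3, 0.5, -1.2]
grip_width: 0.0648
```

>>> servo_tool:
  motion:
    - [[0.02,0.01,0.01,0,0.4],[0,0.01,0,0,0.4],[0,0,0,0,0.4]]

```text
clock: 6.02
eef_pos: [0.5941, -0.146, 0.036]
orientation: [-91.1, -0.7, 92.2]
force: [0.8, 0.2, -0.9]
grip_width: 0.0649
```

>>> servo_tool:
  motion:
    - [[0.01,0.02,0,0,0.4],[0,0.01,0,0,0.4],[0,0,0,0,0.4]]

```text
clock: 6.27
eef_pos: [0.5945, -0.1458, 0.0356]
orientation: [-91.2, -0.7, 92.2]
force: [1.0, -0.1, -2.1]
grip_width: 0.0646
```

>>> servo_tool:
  motion:
    - [[0,0.03,0,0,0.4],[0,0.02,0,0,0.4]]

```text
clock: 6.43
eef_pos: [0.5958, -0.1457, 0.0338]
orientation: [-91.4, -0.7, 92.2]
force: [-16.4, 2.3, 38.4]
grip_width: 0.0646
```

>>> servo_tool:
  motion:
    - [[0,-0.01,0,0,0.9],[0,0,0,0,0.95],[0,0,0,0,0.95],[0,-0.1,0,0,0.95],[0,-0.3,0,0,0.95],[0,-0.35,0,0,0.95]]

```text
clock: 6.93
eef_pos: [0.5906, -0.1448, 0.1061]
orientation: [-90.8, -0.8, 92.2]
force: [0.2, 0.0, 0.2]
grip_width: 0.0896
```

```bash
python3 plan.py .564 .2915 .15 98.1
```

```text
6.93 at [ 0.5906 -0.1448  0.1061] [-90.8  -0.8  92.2] F [0.2 0.  0.2] w 0.0896
11
[0.397, -0.04, 0.009, -0.006]
[0.397, -0.04, 0.005, -0.006]
[0.397, -0.04, 0.001, -0.006]
[0.397, -0.04, -0.002, -0.006]
[0.397, -0.04, -0.006, -0.006]
[0.397, -0.04, -0.01, -0.006]
[0.397, -0.04, -0.014, -0.006]
[0.397, -0.04, -0.017, -0.006]
[0.397, -0.04, -0.021, -0.006]
[0.397, -0.04, -0.025, -0.006]
[0.396, -0.04, -0.028, -0.006]
```

>>> servo_tool:
  motion:
    - [[0.25,-0.1,0.01,-0.006,0.95],[0.4,-0.05,0,-0.006,0.95],[0.4,-0.04,0,-0.006,0.95],[0.4,-0.04,0,-0.006,0.95],[0.4,-0.04,-0.01,-0.006,0.95],[0.4,-0.04,-0.01,-0.006,0.95],[0.4,-0.04,-0.01,-0.006,0.95],[0.4,-0.04,-0.02,-0.006,0.95]]

```text
clock: 7.6
eef_pos: [0.5747, 0.1588, 0.1617]
orientation: [-91.6, -0.4, 95.8]
force: [1.1, -0.8, 0.2]
grip_width: 0.0895
```

```bash
python3 plan.py .564 .2915 .1 98.1
```

```text
7.6 at [0.5747 0.1588 0.1617] [-91.6  -0.4  95.8] F [ 1.1 -0.8  0.2] w 0.0895
4
[0.333, 0.154, -0.007, -0.006]
[0.333, 0.154, -0.01, -0.006]
[0.332, 0.154, -0.014, -0.006]
[0.332, 0.154, -0.017, -0.006]
```

>>> servo_tool:
  motion:
    - [[0.33,0.15,-0.01,-0.006,0.8],[0.33,0.15,-0.01,-0.006,0.75],[0.25,0.15,-0.01,-0.006,0.75],[0.15,0.1,0,-0.006,0.75],[0.05,0.05,0,0,0.75],[0,0,0,0,0.75]]

```text
clock: 8.1
eef_pos: [0.5641, 0.286, 0.1052]
orientation: [-91.9, -0.5, 98.7]
force: [-0.7, 0.7, 1.0]
grip_width: 0.0703
```

```bash
python3 plan.py .564 .2915 .03 98.1
```

```text
8.1 at [0.5641 0.286  0.1052] [-91.9  -0.5  98.7] F [-0.7  0.7  1. ] w 0.0703
2
[0.027, 0.376, -0.004, 0.003]
[0.027, 0.376, -0.004, 0.003]
```

>>> servo_tool:
  motion:
    - [[0.03,0.3,0,0.003,0.75],[0.03,0.35,0,0.003,0.75],[0.01,0.15,0,0,0.75],[0,0.08,0,0,0.75],[0,0,0,0,0.75],[0,0,0,0,0.75]]

```text
clock: 8.6
eef_pos: [0.572, 0.2849, 0.0195]
orientation: [-92.2, -0.4, 97.5]
force: [-0.2, -0.2, 0.5]
grip_width: 0.0705
```

```bash
python3 plan.py .564 .2915 .004 98.1
```

```text
8.6 at [0.572  0.2849 0.0195] [-92.2  -0.4  97.5] F [-0.2 -0.2  0.5] w 0.0705
1
[0.076, 0.155, 0.07, -0.006]
```

```bash
cat > plan.py <<'E'
import sys,numpy as np
from scipy.spatial.transform import Rotation as Ro
from plant import env
def plan(x,y,z,yaw,n=None):
    s=env.read_state();p=np.array(s["eef_pos"]);o=np.array(s["orientation"]);w=o[2]
    d=np.array([x,y,z])-p; dw=(yaw-w+180)%360-180
    k=n or int(max(np.ceil(np.linalg.norm(d)/.040),np.ceil(abs(dw)/7.1),1))
    print(round(s["clock"],2),"at",np.round(p,4),np.round(o,1),"F",np.round(s["force"],1),"w",round(s["grip_width"],4),"q7",round(s["q"][6]),"k",k)
    R0=Ro.from_euler("xyz",o,degrees=True)
    for i in range(k):
        R=Ro.from_rotvec([0,0,np.radians(dw*i/k)])*R0
        e=R.inv().apply(d/k*10)
        print([round(float(v),3) for v in [*e,-dw/k/90]])
if __name__=="__main__":
    a=list(map(float,sys.argv[1:])); plan(*a[:4],n=int(a[4]) if len(a)>4 else None)
E
python3 plan.py .564 .2915 .005 98.1
```

```text
8.6 at [0.572  0.2849 0.0195] [-92.2  -0.4  97.5] F [-0.2 -0.2  0.5] w 0.0705 q7 68 k 1
[0.075, 0.142, 0.076, -0.006]
```

>>> servo_tool:
  motion:
    - [[0.07,0.13,0.08,-0.006,0.75],[0,0.01,0,0,0.75],[0,0,0,0,0.75]]

```text
clock: 8.85
eef_pos: [0.567, 0.2889, 0.0095]
orientation: [-92.5, -0.4, 97.9]
force: [-0.1, 0.5, 0.2]
grip_width: 0.0705
```

```bash
python3 plan.py .564 .2915 .005 98.1
```

```text
8.85 at [0.567  0.2889 0.0095] [-92.5  -0.4  97.9] F [-0.1  0.5  0.2] w 0.0705 q7 67 k 1
[0.029, 0.044, 0.028, -0.003]
```

>>> servo_tool:
  motion:
    - [[0.03,0.05,0.03,0,0.6],[0,0,0,0,0.4],[0,0,0,0,0.3],[0,0,0,0,0.3],[0,0,0,0,0.3]]

```text
clock: 9.27
eef_pos: [0.5663, 0.2913, 0.0081]
orientation: [-92.8, -0.5, 97.7]
force: [-0.9, -0.1, -1.4]
grip_width: 0.0419
```

```bash
python3 plan.py .564 .2915 .005 98.1
```

```text
9.27 at [0.5663 0.2913 0.0081] [-92.8  -0.5  97.7] F [-0.9 -0.1 -1.4] w 0.0419 q7 67 k 1
[0.005, 0.03, 0.024, -0.004]
```

```bash
python3 plan.py .5874 .0614 .12 92.25
```

```text
9.27 at [0.5663 0.2913 0.0081] [-92.8  -0.5  97.7] F [-0.9 -0.1 -1.4] w 0.0419 q7 67 k 7
[-0.328, -0.163, 0.006, 0.009]
[-0.328, -0.163, 0.002, 0.009]
[-0.328, -0.163, -0.003, 0.009]
[-0.328, -0.162, -0.007, 0.009]
[-0.328, -0.162, -0.012, 0.009]
[-0.328, -0.162, -0.016, 0.009]
[-0.328, -0.162, -0.021, 0.009]
```

>>> servo_tool:
  motion:
    - [[0,-0.3,0,0,0.3],[-0.2,-0.3,0,0.009,0.3],[-0.36,-0.12,0,0.009,0.3],[-0.38,0,-0.01,0.009,0.3],[-0.38,0,-0.01,0.009,0.3],[-0.36,0,-0.02,0.009,0.3],[-0.25,0,-0.02,0.009,0.3],[-0.12,0,-0.01,0.009,0.3]]

```text
clock: 9.93
eef_pos: [0.5899, 0.0829, 0.0825]
orientation: [-92.8, -0.8, 92.3]
force: [-0.5, -0.8, -1.2]
grip_width: 0.0418
```

```bash
python3 plan.py .5874 .0614 .042 92.25
```

```text
9.93 at [0.5899 0.0829 0.0825] [-92.8  -0.8  92.3] F [-0.5 -0.8 -1.2] w 0.0418 q7 83 k 2
[-0.11, 0.2, 0.026, 0.0]
[-0.11, 0.2, 0.026, 0.0]
```

>>> servo_tool:
  motion:
    - [[-0.12,0.16,0.03,0,0.3],[-0.08,0.16,0.02,0,0.3],[-0.02,0.06,0,0,0.3],[0,0,0,0,0.3]]

```text
clock: 10.27
eef_pos: [0.5889, 0.0574, 0.044]
orientation: [-92.9, -0.8, 91.9]
force: [-0.1, 0.1, -0.9]
grip_width: 0.0416
```

```bash
python3 plan.py .5874 .0614 .036 92.25
```

```text
10.27 at [0.5889 0.0574 0.044 ] [-92.9  -0.8  91.9] F [-0.1  0.1 -0.9] w 0.0416 q7 86 k 1
[0.039, 0.08, 0.018, -0.003]
```

>>> servo_tool:
  motion:
    - [[0.04,0.07,0.015,-0.003,0.3],[0,0.02,0,0,0.3],[0,0.01,0,0,0.3]]

```text
clock: 10.52
eef_pos: [0.5881, 0.0631, 0.0358]
orientation: [-92.9, -0.7, 92.3]
force: [-13.0, -16.5, 33.1]
grip_width: 0.0414
```

```bash
python3 plan.py .5874 .0614 .036 92.25
```

```text
10.52 at [0.5881 0.0631 0.0358] [-92.9  -0.7  92.3] F [-13.  -16.5  33.1] w 0.0414 q7 85 k 1
[-0.017, -0.002, 0.007, 0.001]
```

>>> servo_tool:
  motion:
    - [[-0.02,-0.02,0.005,0,0.3],[0,0,0,0,0.7],[0,0,0,0,0.75],[0,-0.1,0,0,0.75],[0,-0.3,0,0,0.75],[0,-0.38,0,0,0.75]]

```text
clock: 11.02
eef_pos: [0.5802, 0.0657, 0.1135]
orientation: [-92.4, -0.8, 92.8]
force: [0.2, 0.0, 1.2]
grip_width: 0.0697
```

```bash
python3 plan.py .539 -.3005 .1 101; python3 - <<'E'
from h import *
im,d=env.get_image("top"); cv2.imwrite("pics/top1.png",im)
o=oak(im,165)
for n,u,v in[("bot",343,175),("top",268,178),("hinge",399,195),("handle",439,214)]: print(n,rectof("top",comp(o,u,v),.05 if u<350 else .022))
cv2.imwrite("pics/c1.png",cv2.resize(im[60:270,230:470],None,fx=2.5,fy=2.5))
E
```

```text
11.02 at [0.5802 0.0657 0.1135] [-92.4  -0.8  92.8] F [0.2 0.  1.2] w 0.0697 q7 85 k 10
[-0.364, 0.006, 0.059, -0.009]
[-0.363, 0.006, 0.064, -0.009]
[-0.362, 0.006, 0.07, -0.009]
[-0.361, 0.005, 0.075, -0.009]
[-0.36, 0.005, 0.08, -0.009]
[-0.359, 0.005, 0.085, -0.009]
[-0.358, 0.005, 0.09, -0.009]
[-0.356, 0.005, 0.095, -0.009]
[-0.355, 0.004, 0.1, -0.009]
[-0.353, 0.004, 0.106, -0.009]
bot [ 594.4 -145.4  130.    63.5    2.3]
top [436.6 -71.6  45.4  24.  -89.1]
hinge [ 539.3 -299.7  260.9   50.8   10.9]
handle [ 486.9 -410.6  259.7   49.4   -3.5]
```

View pics/c1.png

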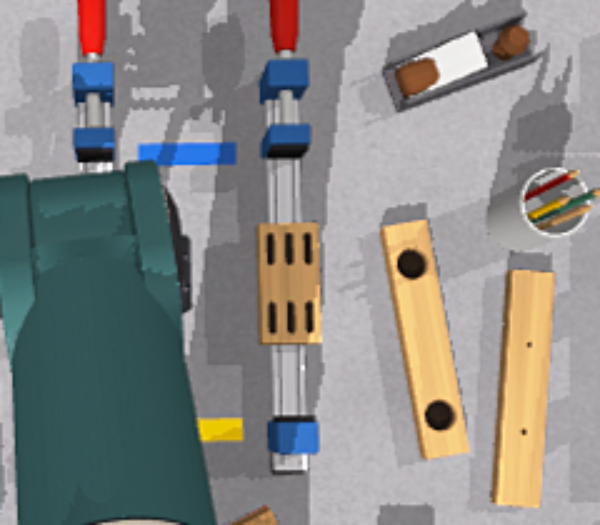

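Picture: the bottom rail sits at crop (290,285) on the right bar, measured at (594.4,-145.4) mm with yaw 2.3°, as intended. The arm hides the top rail. Next is the cup stile.

>>> servo_tool:
  motion:
    - [[-0.25,0,0.05,-0.01,0.75],[-0.38,0,0.065,-0.01,0.75],[-0.38,0,0.07,-0.01,0.75],[-0.38,0,0.075,-0.01,0.75],[-0.38,0,0.08,-0.01,0.75],[-0.37,0,0.085,-0.01,0.75],[-0.37,0,0.09,-0.01,0.75],[-0.37,0,0.1,-0.01,0.75]]

```text
clock: 11.73
eef_pos: [0.5608, -0.2232, 0.1251]
orientation: [-94.0, -0.6, 101.5]
force: [0.1, -0.4, 0.1]
grip_width: 0.0704
```

```bash
python3 plan.py .539 -.3005 .05 101
```

```text
11.73 at [ 0.5608 -0.2232  0.1251] [-94.   -0.6 101.5] F [ 0.1 -0.4  0.1] w 0.0704 q7 126 k 3
[-0.241, 0.239, 0.14, 0.002]
[-0.241, 0.239, 0.139, 0.002]
[-0.241, 0.239, 0.138, 0.002]
```

>>> servo_tool:
  motion:
    - [[-0.3,0.1,0.14,0,0.75],[-0.22,0.2,0.13,0,0.78],[-0.1,0.22,0.08,0,0.78],[-0.03,0.1,0.02,0,0.78],[0,0,0,0,0.78]]

```text
clock: 12.15
eef_pos: [0.5412, -0.3052, 0.062]
orientation: [-94.3, -0.2, 101.1]
force: [-0.3, 0.0, 0.5]
grip_width: 0.0734
```

```bash
python3 plan.py .539 -.3005 .007 101
```

```text
12.15 at [ 0.5412 -0.3052  0.062 ] [-94.3  -0.2 101.1] F [-0.3  0.   0.5] w 0.0734 q7 135 k 2
[0.024, 0.274, 0.027, 0.001]
[0.024, 0.274, 0.027, 0.001]
```

>>> servo_tool:
  motion:
    - [[0.03,0.23,0.03,0,0.78],[0.02,0.2,0.02,0,0.78],[0,0.07,0,0,0.78],[0,0,0,0,0.78]]

```text
clock: 12.48
eef_pos: [0.5437, -0.2959, 0.0147]
orientation: [-94.6, -0.2, 101.4]
force: [0.2, -0.2, 0.4]
grip_width: 0.0731
```

```bash
python3 plan.py .539 -.3005 .007 101
```

```text
12.48 at [ 0.5437 -0.2959  0.0147] [-94.6  -0.2 101.4] F [ 0.2 -0.2  0.4] w 0.0731 q7 135 k 1
[-0.036, 0.072, 0.061, 0.005]
```

>>> servo_tool:
  motion:
    - [[-0.03,0.07,0.05,0,0.7],[0,0,0,0,0.4],[0,0,0,0,0.35],[0,0,0,0,0.35],[0,0,0,0,0.35]]
  newtons: 45

```text
clock: 12.9
eef_pos: [0.5431, -0.2988, 0.0115]
orientation: [-94.9, -0.0, 101.6]
force: [0.3, -0.7, -2.4]
grip_width: 0.0474
```

```bash
python3 plan.py .539 -.3005 .12 101; python3 - <<'E'
from h import *
im,d=env.get_image("top"); cv2.imwrite("pics/top2.png",im)
o=oak(im,165)
for n,u,v,z in[("bot",343,175,.05),("top",268,178,.05)]: print(n,rectof("top",comp(o,u,v),z))
E
```

```text
12.9 at [ 0.5431 -0.2988  0.0115] [-94.9  -0.  101.6] F [ 0.3 -0.7 -2.4] w 0.0474 q7 136 k 3
[-0.003, -0.362, -0.016, 0.002]
[-0.003, -0.362, -0.016, 0.002]
[-0.003, -0.362, -0.016, 0.002]
bot [ 595.7 -144.   127.6   66.     2.2]
top [585.5  63.  128.6  42.7   1. ]
```

View pics/top2.png

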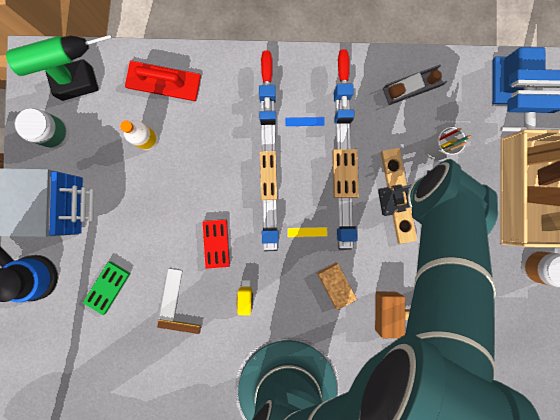

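Both rails are on the bars at top-view (268,173) and (345,173). The top rail measures (585.5, 63). The pot and bottle are undisturbed and the stile is gripped at 47.4 mm. The tool is slowly tilting, so I'll watch that during the lift.

>>> servo_tool:
  motion:
    - [[0,-0.3,0,0,0.35],[0,-0.4,0,0,0.35],[0,-0.4,0,0,0.35],[0,-0.4,0,0,0.35]]

```text
clock: 13.28
eef_pos: [0.5264, -0.2988, 0.158]
orientation: [-94.2, -0.6, 101.6]
force: [0.4, -1.1, -0.5]
grip_width: 0.0472
```

```bash
python3 -c "
from plan import *
s=env.read_state();print(s)"
```

```text
{'clock': 13.2833, 'q': array([ 24.15485041,  23.16513962,   5.42070238, 100.59557155,
        -6.58988377,  53.68859888, 134.47140083]), 'joint_vel': array([ -1.65621482, -36.10741095,   4.86331661, -18.68642397,
         6.22256369,  55.21415927,  -4.88483731]), 'effort': array([  0.68949552, -73.38493109,   2.19663978, -35.8646071 ,
        -0.49305098,  -3.27597454,   0.27352748]), 'eef_pos': array([ 0.52636049, -0.29883764,  0.15797958]), 'orientation': array([-94.20788706,  -0.57238137, 101.6213473 ]), 'force': array([ 0.35942204, -1.12613396, -0.47266526]), 'wrist_torque': array([0.04358855, 0.02584288, 0.01683455]), 'grip_width': 0.04715372192325147}
```

>>> servo_tool:
  motion:
    - [[0,0,0,0,0.35],[0,0,0,0,0.35]]

```text
clock: 13.45
eef_pos: [0.5289, -0.301, 0.1673]
orientation: [-94.7, -0.1, 101.6]
force: [-1.0, -0.2, -2.3]
grip_width: 0.0476
```

>>> servo_tool:
  motion:
    - [[0,0,0,0,0.35],[0,0,0,0,0.35]]

```text
clock: 13.62
eef_pos: [0.5291, -0.3011, 0.1675]
orientation: [-94.8, -0.1, 101.6]
force: [-0.6, -0.6, -1.9]
grip_width: 0.0476
```

>>> servo_tool:
  motion:
    - [[0,0,-0.4,0,0.35]]

```text
clock: 13.7
eef_pos: [0.5625, -0.2962, 0.1693]
orientation: [-94.5, -0.1, 101.2]
force: [0.3, -2.1, -0.7]
grip_width: 0.0474
```

>>> servo_tool:
  motion:
    - [[0,0,0,0,0.35],[0,0,0,0,0.35]]

```text
clock: 13.87
eef_pos: [0.567, -0.2928, 0.1665]
orientation: [-94.5, -0.3, 101.4]
force: [-1.1, -1.2, -2.5]
grip_width: 0.0474
```

>>> servo_tool:
  motion:
    - [[0,0,0.4,0,0.35]]

```text
clock: 13.95
eef_pos: [0.5331, -0.2971, 0.162]
orientation: [-94.6, -0.4, 101.9]
force: [0.2, 0.3, -0.2]
grip_width: 0.0475
```

>>> servo_tool:
  motion:
    - [[0,0,0,0,0.35],[0,0,0,0,0.35]]

```text
clock: 14.12
eef_pos: [0.5256, -0.2985, 0.1582]
orientation: [-94.2, -0.6, 101.6]
force: [1.3, 1.1, -0.9]
grip_width: 0.0476
```

>>> servo_tool:
  motion:
    - [[0,0,-0.4,0,0.35],[0,0,0,0,0.35],[0,0,0.4,0,0.35],[0,0,0,0,0.35],[0,0,-0.4,0,0.35],[0,0,0,0,0.35],[0,0,0.4,0,0.35],[0,0,0,0,0.35]]

```text
clock: 14.78
eef_pos: [0.5211, -0.2977, 0.1498]
orientation: [-93.5, -1.0, 101.4]
force: [-0.4, -1.9, -1.3]
grip_width: 0.0475
```

>>> servo_tool:
  motion:
    - [[0,0,-0.4,0,0.35],[0,0,0,0,0.35],[0,0,0,0,0.35],[0,0,0.4,0,0.35],[0,0,0,0,0.35],[0,0,0,0,0.35]]

```text
clock: 15.28
eef_pos: [0.5186, -0.2973, 0.1458]
orientation: [-93.1, -1.3, 101.3]
force: [-0.2, 0.3, -1.6]
grip_width: 0.047
```

```bash
python3 plan.py .53 -.13 .15 50
```

```text
15.28 at [ 0.5186 -0.2973  0.1458] [-93.1  -1.3 101.3] F [-0.2  0.3 -1.6] w 0.047 q7 134 k 8
[0.202, 0.002, -0.055, 0.071]
[0.207, 0.001, -0.032, 0.071]
[0.209, -0.0, -0.009, 0.071]
[0.209, -0.001, 0.015, 0.071]
[0.206, -0.003, 0.038, 0.071]
[0.201, -0.004, 0.061, 0.071]
[0.193, -0.005, 0.083, 0.071]
[0.182, -0.007, 0.104, 0.071]
```

>>> servo_tool:
  motion:
    - [[0.2,-0.02,-0.05,0.07,0.35],[0.21,-0.02,-0.03,0.07,0.35],[0.21,0,-0.01,0.07,0.35],[0.21,0,0.015,0.07,0.35],[0.21,0,0.04,0.07,0.35],[0.2,0,0.06,0.07,0.35],[0.19,0,0.08,0.07,0.35],[0.18,0,0.1,0.07,0.35]]

```text
clock: 15.95
eef_pos: [0.5297, -0.1304, 0.1545]
orientation: [-90.8, -3.1, 48.2]
force: [0.3, -0.2, -2.1]
grip_width: 0.0475
```

```bash
python3 plan.py .6826 -.0482 .13 2.25
```

```text
15.95 at [ 0.5297 -0.1304  0.1545] [-90.8  -3.1  48.2] F [ 0.3 -0.2 -2.1] w 0.0475 q7 66 k 7
[0.231, 0.049, -0.084, 0.073]
[0.239, 0.049, -0.057, 0.073]
[0.244, 0.049, -0.029, 0.073]
[0.246, 0.048, -0.0, 0.073]
[0.244, 0.048, 0.028, 0.073]
[0.24, 0.047, 0.056, 0.073]
[0.232, 0.046, 0.083, 0.073]
```

>>> servo_tool:
  motion:
    - [[0.23,0.05,-0.08,0.073,0.35],[0.24,0.05,-0.06,0.073,0.35],[0.24,0.05,-0.03,0.073,0.35],[0.24,0.04,0,0.073,0.35],[0.24,0.04,0.03,0.073,0.35],[0.2,0.03,0.05,0.06,0.35],[0.1,0,0.05,0.03,0.35],[0,0,0,0,0.35]]

```text
clock: 16.62
eef_pos: [0.6731, -0.0458, 0.1354]
orientation: [-88.4, -2.8, 5.0]
force: [0.3, 0.5, -1.6]
grip_width: 0.0473
```

```bash
python3 plan.py .6826 -.0482 .1 2.25; python3 - <<'E'
from h import *
im,d=env.get_image("scene"); cv2.imwrite("pics/sc3.png",im)
E
```

```text
16.62 at [ 0.6731 -0.0458  0.1354] [-88.4  -2.8   5. ] F [ 0.3  0.5 -1.6] w 0.0473 q7 18 k 1
[0.075, 0.357, -0.042, 0.03]
```

View pics/sc3.png

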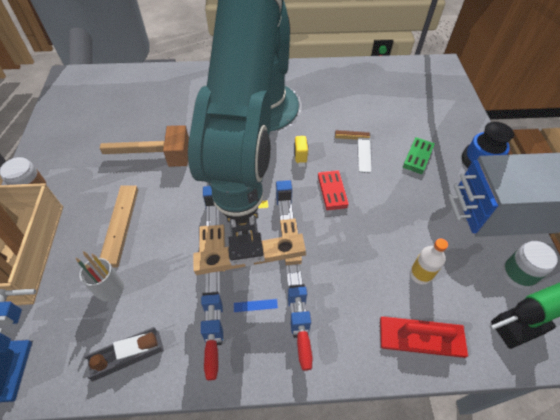

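>>> servo_tool:
  motion:
    - [[0.08,0.2,-0.04,0.03,0.35],[0,0.25,0,0,0.35],[0,0.1,0,0,0.35],[0,0,0,0,0.35]]

```text
clock: 17.0
eef_pos: [0.6821, -0.0507, 0.0799]
orientation: [-88.4, -2.8, 2.6]
force: [0.1, -0.9, -1.7]
grip_width: 0.0478
```

```bash
python3 plan.py .6826 -.0482 .06 2.25
```

```text
17.0 at [ 0.6821 -0.0507  0.0799] [-88.4  -2.8   2.6] F [ 0.1 -0.9 -1.7] w 0.0478 q7 17 k 1
[-0.004, 0.2, 0.019, 0.004]
```

>>> servo_tool:
  motion:
    - [[0,0.15,0.02,0,0.35],[0,0.08,0.01,0,0.35],[0,0.02,0,0,0.35]]
  newtons: 5

```text
clock: 17.25
eef_pos: [0.6826, -0.0489, 0.0568]
orientation: [-88.4, -2.8, 2.7]
force: [0.4, -0.1, -1.2]
grip_width: 0.0476
```

```bash
python3 plan.py .6826 -.0482 .04 2.25
```

```text
17.25 at [ 0.6826 -0.0489  0.0568] [-88.4  -2.8   2.7] F [ 0.4 -0.1 -1.2] w 0.0476 q7 18 k 1
[-0.008, 0.168, 0.003, 0.005]
```

>>> servo_tool:
  motion:
    - [[0,0.08,0,0.005,0.35],[0,0.05,0,0,0.35]]

```text
clock: 17.42
eef_pos: [0.6839, -0.0492, 0.0454]
orientation: [-88.4, -3.0, 2.2]
force: [0.4, 0.8, -1.5]
grip_width: 0.0479
```

>>> servo_tool:
  motion:
    - [[0,0.03,0,0,0.35],[0,0.02,0,0,0.35]]

```text
clock: 17.58
eef_pos: [0.6843, -0.0492, 0.0403]
orientation: [-88.4, -3.0, 2.2]
force: [-1.3, 0.3, 2.4]
grip_width: 0.0479
```

>>> servo_tool:
  motion:
    - [[0,0.02,0,0,0.35],[0,0.01,0,0,0.35],[0,0,0,0,0.62],[0,0,0,0,0.65]]

```text
clock: 17.92
eef_pos: [0.6854, -0.0493, 0.0383]
orientation: [-88.4, -3.1, 2.3]
force: [-0.6, 0.2, 1.1]
grip_width: 0.0582
```

```bash
python3 plan.py .6826 -.0482 .04 2.25;  python3 - <<'E'
from h import *
im,d=env.get_image("top"); cv2.imwrite("pics/top3.png",im)
cv2.imwrite("pics/c3.png",cv2.resize(im[60:270,230:470],None,fx=2.5,fy=2.5))
E
```

```text
17.92 at [ 0.6854 -0.0493  0.0383] [-88.4  -3.1   2.3] F [-0.6  0.2  1.1] w 0.0582 q7 18 k 1
[-0.027, -0.018, 0.013, 0.0]
```

View pics/c3.png

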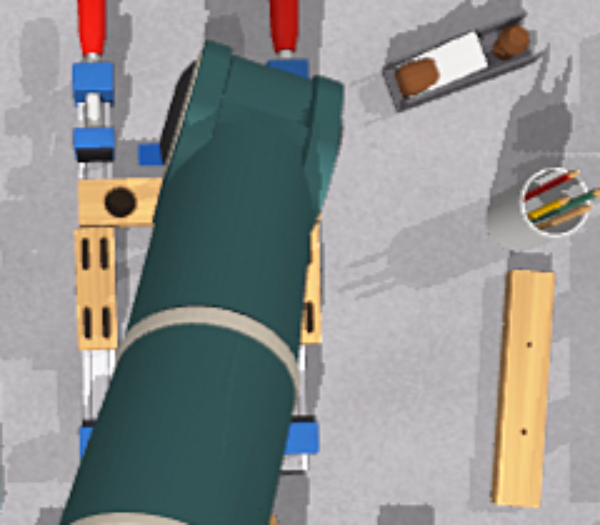

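>>> servo_tool:
  motion:
    - [[0,-0.15,0,0,0.65],[0,-0.35,0,0,0.65],[0,-0.35,0,0,0.75],[0,-0.2,0,0,0.78]]

```text
clock: 18.3
eef_pos: [0.6767, -0.0526, 0.1443]
orientation: [-88.4, -2.6, 2.2]
force: [1.1, 0.0, -0.2]
grip_width: 0.0709
```

```bash
python3 plan.py .487 -.411 .13 86.5
```

```text
18.3 at [ 0.6767 -0.0526  0.1443] [-88.4  -2.6   2.2] F [ 1.1  0.  -0.2] w 0.0709 q7 16 k 12
[-0.17, -0.004, -0.292, -0.078]
[-0.204, -0.005, -0.269, -0.078]
[-0.236, -0.005, -0.242, -0.078]
[-0.264, -0.006, -0.212, -0.078]
[-0.288, -0.006, -0.178, -0.078]
[-0.307, -0.006, -0.141, -0.078]
[-0.322, -0.006, -0.103, -0.078]
[-0.332, -0.005, -0.063, -0.078]
[-0.337, -0.004, -0.022, -0.078]
[-0.338, -0.003, 0.02, -0.078]
[-0.333, -0.002, 0.061, -0.078]
[-0.323, 0.0, 0.101, -0.078]
```

>>> servo_tool:
  motion:
    - [[-0.17,0,-0.29,-0.078,0.78],[-0.2,0,-0.27,-0.078,0.78],[-0.24,0,-0.24,-0.078,0.78],[-0.26,0,-0.21,-0.078,0.78],[-0.29,0,-0.18,-0.078,0.78],[-0.31,0,-0.14,-0.078,0.78],[-0.32,0,-0.1,-0.078,0.78],[-0.33,0,-0.06,-0.078,0.78]]

```text
clock: 18.97
eef_pos: [0.5535, -0.2929, 0.1481]
orientation: [-92.3, -3.2, 59.8]
force: [0.4, 0.1, -0.8]
grip_width: 0.0733
```

```bash
python3 plan.py .487 -.411 .08 86.5
```

```text
18.97 at [ 0.5535 -0.2929  0.1481] [-92.3  -3.2  59.8] F [ 0.4  0.1 -0.8] w 0.0733 q7 93 k 4
[-0.348, 0.151, 0.001, -0.074]
[-0.346, 0.15, 0.04, -0.074]
[-0.34, 0.149, 0.079, -0.074]
[-0.329, 0.148, 0.117, -0.074]
```

>>> servo_tool:
  motion:
    - [[-0.34,0.1,0,-0.074,0.78],[-0.34,0.1,0.04,-0.074,0.78],[-0.3,0.12,0.08,-0.07,0.78],[-0.2,0.15,0.1,-0.05,0.78],[-0.05,0.05,0.03,-0.02,0.78],[0,0,0,0,0.78]]

```text
clock: 19.47
eef_pos: [0.4808, -0.4155, 0.0955]
orientation: [-93.8, -1.3, 86.9]
force: [0.2, -0.5, 0.2]
grip_width: 0.0732
```

```bash
python3 plan.py .487 -.411 .03 86.5
```

```text
19.47 at [ 0.4808 -0.4155  0.0955] [-93.8  -1.3  86.9] F [ 0.2 -0.5  0.2] w 0.0732 q7 132 k 2
[0.017, 0.329, -0.008, 0.002]
[0.017, 0.329, -0.008, 0.002]
```

>>> servo_tool:
  motion:
    - [[0.03,0.28,0,0,0.78],[0.02,0.28,0,0,0.78],[0,0.1,0,0,0.78],[0,0,0,0,0.78]]

```text
clock: 19.8
eef_pos: [0.4877, -0.4108, 0.0338]
orientation: [-94.0, -1.0, 86.5]
force: [-0.2, 0.1, -0.5]
grip_width: 0.0733
```

```bash
python3 plan.py .487 -.411 .009 86.5
```

```text
19.8 at [ 0.4877 -0.4108  0.0338] [-94.   -1.   86.5] F [-0.2  0.1 -0.5] w 0.0733 q7 132 k 1
[-0.007, 0.247, 0.024, 0.0]
```

>>> servo_tool:
  motion:
    - [[-0.01,0.18,0.02,0,0.78],[0,0.06,0,0,0.78],[0,0,0,0,0.6],[0,0,0,0,0.35],[0,0,0,0,0.35],[0,0,0,0,0.35]]
  newtons: 40

```text
clock: 20.3
eef_pos: [0.4918, -0.4117, 0.0174]
orientation: [-94.4, -0.8, 86.5]
force: [0.1, -0.1, -0.4]
grip_width: 0.0502
```

```bash
python3 plan.py .487 -.411 .15 86.5;  python3 - <<'E'
from h import *
im,d=env.get_image("top"); cv2.imwrite("pics/top4.png",im)
o=oak(im,165)
for n,u,v,z in[("bot",343,175,.05),("top",268,178,.05),("hinge",305,140,.05)]: print(n,rectof("top",comp(o,u,v),z))
cv2.imwrite("pics/c4.png",cv2.resize(im[70:280,230:470],None,fx=3,fy=2.8))
E
```

```text
20.3 at [ 0.4918 -0.4117  0.0174] [-94.4  -0.8  86.5] F [ 0.1 -0.1 -0.4] w 0.0502 q7 132 k 4
[0.006, -0.331, -0.013, 0.0]
[0.006, -0.331, -0.013, 0.0]
[0.006, -0.331, -0.013, 0.0]
[0.006, -0.331, -0.013, 0.0]
bot [ 595.6 -144.5  127.3   64.1    2.2]
top [585.5  63.2 129.8  42.    2.8]
hinge [682.6 -46.9 261.3  50.6 -87.7]
```

View pics/c4.png

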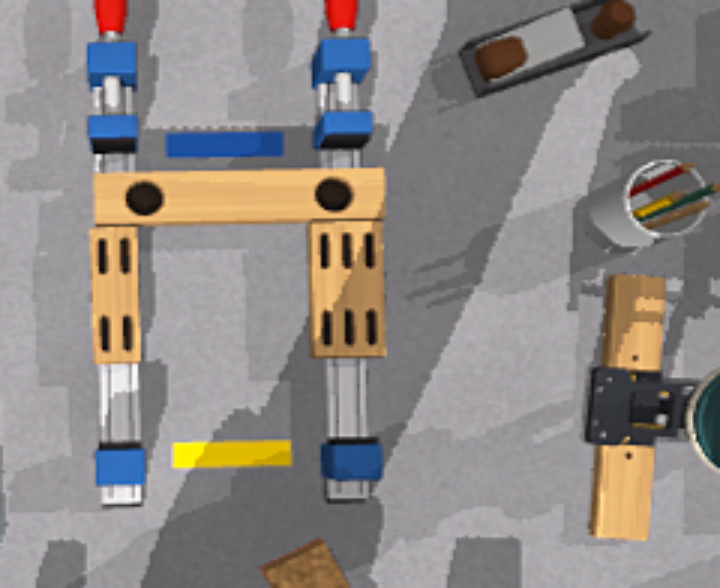

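The cup stile is on both bars with gaps of about 2–4 mm and flush within 5 mm. The grip on the plain stile is shallow (TCP 17 mm up), so I'll regrip lower.

>>> servo_tool:
  motion:
    - [[0,0,0,0,0.7],[0,0.08,0.01,0,0.72],[0,0.05,0.01,0,0.72],[0,0,0.01,0,0.35],[0,0,0,0,0.35],[0,0,0,0,0.35],[0,0,0,0,0.35]]
  newtons: 40

```text
clock: 20.93
eef_pos: [0.4898, -0.4118, 0.0038]
orientation: [-94.4, -0.8, 86.5]
force: [-0.8, 1.3, 3.3]
grip_width: 0.0475
```

>>> servo_tool:
  motion:
    - [[0,-0.25,0,0,0.35],[0,-0.38,0,0,0.35],[0.1,-0.38,0,0,0.35],[0.3,-0.2,0,0.02,0.35]]

```text
clock: 21.27
eef_pos: [0.4783, -0.375, 0.1232]
orientation: [-93.8, -1.2, 84.4]
force: [0.6, 0.9, -0.0]
grip_width: 0.0479
```

```bash
python3 plan.py .4978 -.0539 .13 2.25
```

```text
21.27 at [ 0.4783 -0.375   0.1232] [-93.8  -1.2  84.4] F [ 0.6  0.9 -0. ] w 0.0479 q7 126 k 12
[0.268, -0.001, 0.01, 0.076]
[0.265, -0.003, 0.042, 0.076]
[0.258, -0.005, 0.073, 0.076]
[0.247, -0.008, 0.103, 0.076]
[0.233, -0.01, 0.132, 0.076]
[0.216, -0.012, 0.158, 0.076]
[0.195, -0.014, 0.183, 0.076]
[0.172, -0.016, 0.205, 0.076]
[0.146, -0.018, 0.224, 0.076]
[0.119, -0.019, 0.24, 0.076]
[0.089, -0.021, 0.252, 0.076]
[0.058, -0.022, 0.261, 0.076]
```

>>> servo_tool:
  motion:
    - [[0.27,-0.05,0.01,0.076,0.35],[0.265,-0.02,0.04,0.076,0.35],[0.26,0,0.07,0.076,0.35],[0.25,0,0.1,0.076,0.35],[0.23,-0.01,0.13,0.076,0.35],[0.22,-0.01,0.16,0.076,0.35],[0.2,-0.01,0.18,0.076,0.35],[0.17,-0.01,0.2,0.076,0.35]]

```text
clock: 21.93
eef_pos: [0.4955, -0.1564, 0.1454]
orientation: [-91.6, -4.2, 27.9]
force: [0.5, 0.2, -1.9]
grip_width: 0.0476
```

```bash
python3 plan.py .4978 -.0539 .12 2.25
```

```text
21.93 at [ 0.4955 -0.1564  0.1454] [-91.6  -4.2  27.9] F [ 0.5  0.2 -1.9] w 0.0476 q7 49 k 4
[0.12, 0.066, 0.226, 0.071]
[0.094, 0.064, 0.238, 0.071]
[0.067, 0.062, 0.248, 0.071]
[0.04, 0.059, 0.254, 0.071]
```

>>> servo_tool:
  motion:
    - [[0.12,0.07,0.23,0.07,0.35],[0.09,0.07,0.22,0.07,0.35],[0.06,0.07,0.2,0.06,0.35],[0.02,0.07,0.13,0.035,0.35],[0,0.05,0.03,0.005,0.35],[0,0,0,0,0.35]]

```text
clock: 22.43
eef_pos: [0.499, -0.0591, 0.1135]
orientation: [-89.7, -4.6, 5.2]
force: [-0.6, 0.3, -2.1]
grip_width: 0.0476
```

```bash
python3 plan.py .4978 -.0539 .07 2.25
```

```text
22.43 at [ 0.499  -0.0591  0.1135] [-89.7  -4.6   5.2] F [-0.6  0.3 -2.1] w 0.0476 q7 16 k 2
[-0.021, 0.217, 0.025, 0.016]
[-0.022, 0.217, 0.025, 0.016]
```

>>> servo_tool:
  motion:
    - [[-0.02,0.2,0.025,0.016,0.35],[-0.02,0.2,0.025,0.014,0.35],[0,0.05,0,0,0.35],[0,0,0,0,0.35]]

```text
clock: 22.77
eef_pos: [0.4993, -0.0574, 0.0686]
orientation: [-89.6, -4.8, 2.7]
force: [-1.0, 0.4, -1.9]
grip_width: 0.0474
```

```bash
python3 plan.py .4978 -.0539 .045 2.25; python3 - <<'E'
from h import *
im,d=env.get_image("scene"); cv2.imwrite("pics/sc5.png",cv2.resize(im[150:320,130:370],None,fx=3.3,fy=3.3))
E
```

```text
22.77 at [ 0.4993 -0.0574  0.0686] [-89.6  -4.8   2.7] F [-1.   0.4 -1.9] w 0.0474 q7 16 k 1
[-0.033, 0.234, 0.034, 0.005]
```

View pics/sc5.png

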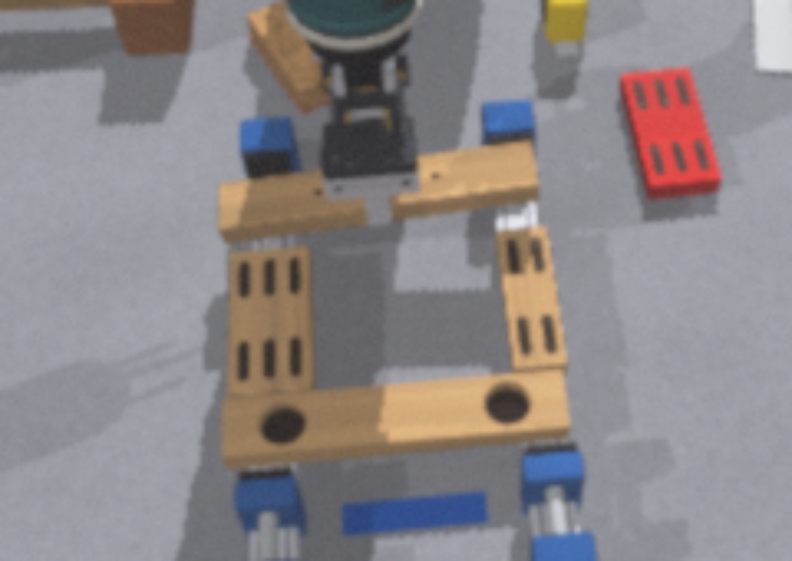

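>>> servo_tool:
  motion:
    - [[-0.03,0.15,0.035,0.005,0.35],[-0.01,0.06,0,0,0.35],[0,0.02,0,0,0.35]]
  newtons: 8

```text
clock: 23.07
eef_pos: [0.4991, -0.0562, 0.0483]
orientation: [-89.6, -5.0, 2.3]
force: [-0.3, 0.2, -0.5]
grip_width: 0.0481
```

```bash
python3 plan.py .4978 -.0539 .033 2.25
```

```text
23.07 at [ 0.4991 -0.0562  0.0483] [-89.6  -5.    2.3] F [-0.3  0.2 -0.5] w 0.0481 q7 16 k 1
[-0.025, 0.152, 0.023, 0.001]
```

>>> servo_tool:
  motion:
    - [[-0.025,0.07,0.02,0,0.35],[-0.01,0.04,0,0,0.35]]

```text
clock: 23.23
eef_pos: [0.4975, -0.055, 0.0381]
orientation: [-89.6, -5.1, 2.4]
force: [-0.4, 0.6, -2.5]
grip_width: 0.0481
```

>>> servo_tool:
  motion:
    - [[0,0.03,0,0,0.35],[0,0.02,0,0,0.35]]

```text
clock: 23.4
eef_pos: [0.4983, -0.0551, 0.0331]
orientation: [-89.6, -5.2, 2.4]
force: [-0.6, 1.8, 7.3]
grip_width: 0.0484
```

>>> servo_tool:
  motion:
    - [[0,0.02,0,0,0.35],[0,0,0,0,0.62],[0,0,0,0,0.65],[0,-0.1,0,0,0.65],[0,-0.35,0,0,0.65],[0,-0.35,0,0,0.65],[0,-0.3,0,0,0.65]]

```text
clock: 23.98
eef_pos: [0.4856, -0.0568, 0.1414]
orientation: [-89.7, -4.6, 2.4]
force: [-0.3, 0.4, 0.2]
grip_width: 0.0611
```

```bash
python3 plan.py .4 -.25 .2 2.25; python3 - <<'E'
from h import *
im,d=env.get_image("scene"); cv2.imwrite("pics/sc6.png",cv2.resize(im[150:320,130:370],None,fx=3.3,fy=3.3))
E
```

```text
23.98 at [ 0.4856 -0.0568  0.1414] [-89.7  -4.6   2.4] F [-0.3  0.4  0.2] w 0.0611 q7 12 k 6
[-0.147, -0.112, -0.315, 0.0]
[-0.147, -0.112, -0.315, 0.0]
[-0.147, -0.112, -0.315, 0.0]
[-0.147, -0.112, -0.315, 0.0]
[-0.147, -0.112, -0.315, 0.0]
[-0.147, -0.112, -0.315, 0.0]
```

View pics/sc6.png

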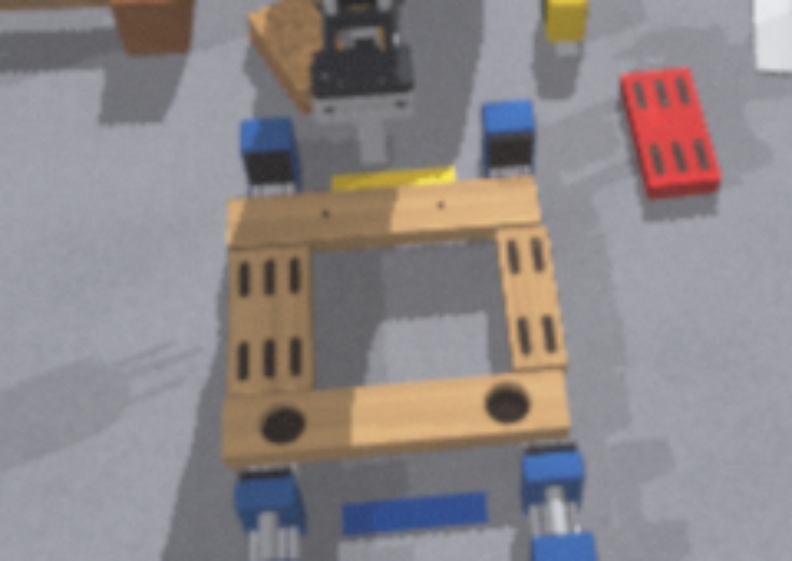

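>>> servo_tool:
  motion:
    - [[0,-0.15,-0.3,0,0.65],[-0.05,-0.1,-0.38,0,0.65],[-0.05,-0.1,-0.38,0,0.65],[-0.05,-0.1,-0.38,0,0.65],[-0.05,0,-0.38,0,0.65],[0,0,-0.38,0,0.65],[0,0,-0.25,0,0.65],[0,0,-0.1,0,0.65]]

```text
clock: 24.7
eef_pos: [0.4752, -0.3218, 0.2032]
orientation: [-89.8, -5.9, 2.9]
force: [0.1, 0.8, 0.2]
grip_width: 0.061
```

```bash
cat > chk.py <<'E'
from h import *
import sys
s=env.read_state();print(s["clock"],np.round(s["eef_pos"],3),np.round(s["orientation"],1))
im,d=env.get_image("top"); cv2.imwrite(f"pics/top{sys.argv[1]}.png",im)
o=oak(im,165); 
cv2.imwrite(f"pics/c{sys.argv[1]}.png",cv2.resize(im[70:260,240:370],None,fx=4.2,fy=3.1*1.0 if 0 else 3.1))
c=cal("top");K=c["mtx"];W=np.linalg.inv(c["view"])
vv,uu=np.mgrid[:420,:560];P=np.stack([(uu-K[0,2])/K[0,0]*d,(vv-K[1,2])/K[1,1]*d,d,np.ones_like(d)],-1)@W.T
for n,u,v in[("hinge",305,141),("handle",307,208),("bot",345,173),("top",268,174)]:
    # project 4 clicked neighbourhood: depth plane fit
    m=comp(o,u,v); r=rectof("top",m,.05); print(n,r,"n",m.sum())
for n,us,vs in[("hinge",(268,305,345),141),("handle",(268,307,345),208),("bot",(340,345,350),173),("top",(265,268,271),174)]:
    print(n,[round(float(np.median(P[vs-2:vs+3,u-2:u+3,2])),4) for u in us])
E
python3 chk.py 7
```

```text
24.7 [ 0.475 -0.322  0.203] [-89.8  -5.9   2.9]
hinge [682.5 -45.7 258.9  50.6 -87.7] n 1478
handle [496.5 -53.1 256.8  47.8 -87.8] n 1237
bot [ 595.6 -145.2  127.1   62.6    2.2] n 669
top [585.7  63.2 129.4  42.    2.8] n 610
hinge [0.0501, 0.0503, 0.0394]
handle [0.0497, 0.0504, 0.0504]
bot [0.0509, 0.05, 0.0502]
top [0.0505, 0.0507, 0.0505]
```

View pics/c7.png

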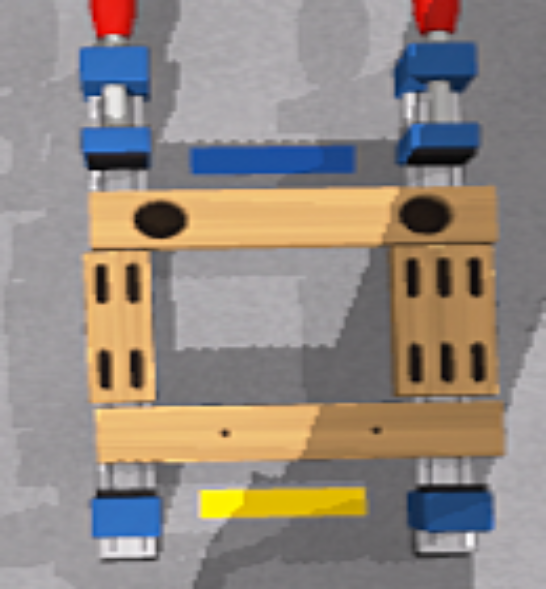

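All four tops read 50 mm high, so every part is flat. Gaps are hinge/top 3.4, hinge/bottom 1.7, handle/top 4.7 and handle/bottom 6.4 mm, already inside tolerance. I'll nudge the plain stile about 5 mm inward with closed fingers to tighten the last two.

```bash
python3 plan.py .435 -.053 .13 2.25
```

```text
24.75 at [ 0.4751 -0.3226  0.2033] [-89.8  -5.9   2.8] F [-2.8 -0.3  0.2] w 0.061 q7 46 k 8
[-0.043, 0.089, 0.339, 0.001]
[-0.043, 0.089, 0.339, 0.001]
[-0.044, 0.088, 0.339, 0.001]
[-0.044, 0.088, 0.339, 0.001]
[-0.044, 0.088, 0.339, 0.001]
[-0.045, 0.088, 0.339, 0.001]
[-0.045, 0.088, 0.339, 0.001]
[-0.046, 0.088, 0.339, 0.001]
```

>>> servo_tool:
  motion:
    - [[-0.05,0.05,0.25,0,0],[-0.05,0.08,0.38,0,0],[-0.05,0.08,0.38,0,0],[-0.05,0.08,0.38,0,0],[-0.05,0.08,0.38,0,0],[-0.05,0.05,0.36,0,0],[-0.04,0,0.2,0,0],[0,0,0.05,0,0]]

```text
clock: 25.42
eef_pos: [0.429, -0.0751, 0.1589]
orientation: [-90.0, -6.0, 2.8]
force: [0.1, -0.5, 0.3]
grip_width: 0.0113
```

```bash
python3 plan.py .435 -.053 .07 2.25
```

```text
25.42 at [ 0.429  -0.0751  0.1589] [-90.   -6.    2.8] F [ 0.1 -0.5  0.3] w 0.0113 q7 12 k 3
[-0.008, 0.297, 0.072, 0.002]
[-0.008, 0.297, 0.073, 0.002]
[-0.008, 0.297, 0.073, 0.002]
```

>>> servo_tool:
  motion:
    - [[-0.01,0.25,0.07,0.002,0],[-0.01,0.3,0.07,0.002,0],[-0.01,0.3,0.05,0,0],[0,0.15,0,0,0],[0,0.05,0,0,0],[0,0,0,0,0]]

```text
clock: 25.92
eef_pos: [0.4382, -0.0498, 0.0549]
orientation: [-89.9, -6.5, 2.9]
force: [-1.9, -0.0, -0.0]
grip_width: 0.0004
```

```bash
python3 plan.py .448 -.053 .036 2.25
```

```text
25.92 at [ 0.4382 -0.0498  0.0549] [-89.9  -6.5   2.9] F [-1.9 -0.  -0. ] w 0.0004 q7 15 k 1
[0.074, 0.199, -0.037, 0.007]
```

>>> servo_tool:
  motion:
    - [[0.04,0.14,-0.03,0.006,0],[0,0.05,0,0,0],[0,0,0,0,0]]

```text
clock: 26.17
eef_pos: [0.4458, -0.0528, 0.0387]
orientation: [-89.8, -6.6, 2.3]
force: [-0.8, 0.1, -0.1]
grip_width: 0.0006
```

>>> servo_tool:
  motion:
    - [[0.08,0,0,0,0],[0,0,0,0,0]]

```text
clock: 26.33
eef_pos: [0.4549, -0.0526, 0.0415]
orientation: [-89.8, -6.7, 2.3]
force: [0.6, 0.5, -0.7]
grip_width: 0.0005
```

>>> servo_tool:
  motion:
    - [[0.05,0.02,0,0,0],[0,0.01,0,0,0]]

```text
clock: 26.5
eef_pos: [0.4618, -0.0523, 0.0407]
orientation: [-89.8, -6.8, 2.3]
force: [-0.4, 0.3, -0.0]
grip_width: 0.0005
```

>>> servo_tool:
  motion:
    - [[0.04,0.02,0,0,0]]

```text
clock: 26.58
eef_pos: [0.4658, -0.0521, 0.0394]
orientation: [-89.8, -6.8, 2.3]
force: [-8.5, -0.0, 13.3]
grip_width: 0.0004
```

>>> servo_tool:
  motion:
    - [[0.02,0,0,0,0],[0.01,0,0,0,0]]

```text
clock: 26.75
eef_pos: [0.4691, -0.0519, 0.0398]
orientation: [-89.8, -6.8, 2.3]
force: [-2.8, -1.6, 1.7]
grip_width: 0.0007
```

```bash
python3 - <<'E'
from h import *
im,d=env.get_image("scene"); cv2.imwrite("pics/sc8.png",cv2.resize(im[150:320,130:370],None,fx=3.3,fy=3.3))
print(env.read_state()["force"],env.read_state()["eef_pos"])
E
```

```text
[-1.37798998 -0.5988543   1.481505  ] [ 0.46920048 -0.05185719  0.03976015]
```

View pics/sc8.png

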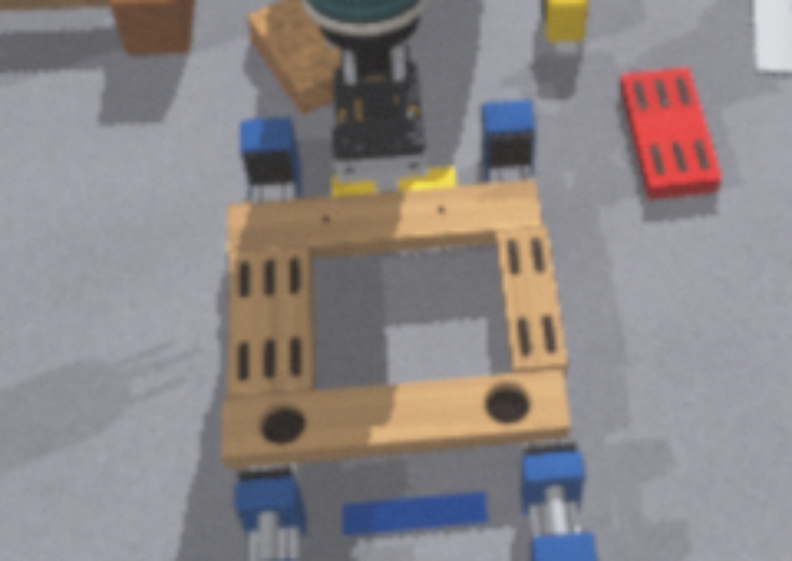

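>>> servo_tool:
  motion:
    - [[0.02,0,0,0,0],[0,0,0,0,0]]

```text
clock: 26.97
eef_pos: [0.471, -0.0517, 0.0398]
orientation: [-89.8, -6.7, 2.3]
force: [-0.9, 0.0, 0.6]
grip_width: 0.0004
```

>>> servo_tool:
  motion:
    - [[-0.2,0,0,0,0],[-0.15,-0.1,0,0,0],[0,-0.35,0,0,0],[0,-0.38,0,0,0],[0,-0.25,-0.25,0,0],[0,0,-0.38,0,0],[0,0,-0.38,0,0],[0,0,-0.38,0,0]]

```text
clock: 27.63
eef_pos: [0.4298, -0.1915, 0.1483]
orientation: [-89.8, -7.0, 3.1]
force: [0.2, 0.5, 0.2]
grip_width: 0.0005
```

>>> servo_tool:
  motion:
    - [[0,0,-0.38,0,0],[0,0,-0.3,0,0],[0,0,-0.15,0,0],[0,0,0,0,0]]

```text
clock: 27.97
eef_pos: [0.4342, -0.2865, 0.1499]
orientation: [-90.1, -7.3, 2.8]
force: [-0.1, -0.3, -0.7]
grip_width: 0.0004
```

```bash
python3 chk.py 9
```

```text
27.9667 [ 0.434 -0.287  0.15 ] [-90.1  -7.3   2.8]
hinge [593.8 -47.1 263.1 228.  -87.7] n 4240
handle [436.3 -51.5  85.4  24.  -89.1] n 286
bot [593.8 -47.1 263.1 228.  -87.7] n 4240
top [593.8 -47.1 263.1 228.  -87.7] n 4240
hinge [0.0504, 0.0511, 0.0401]
handle [0.0503, 0.0505, 0.0508]
bot [0.0509, 0.0507, 0.0502]
top [0.0502, 0.0505, 0.0497]
```

View pics/top9.png

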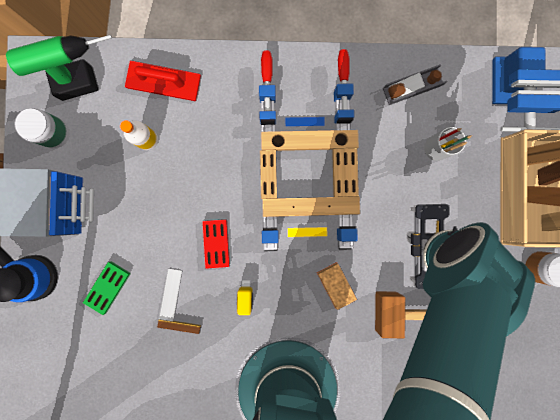

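View pics/c9.png

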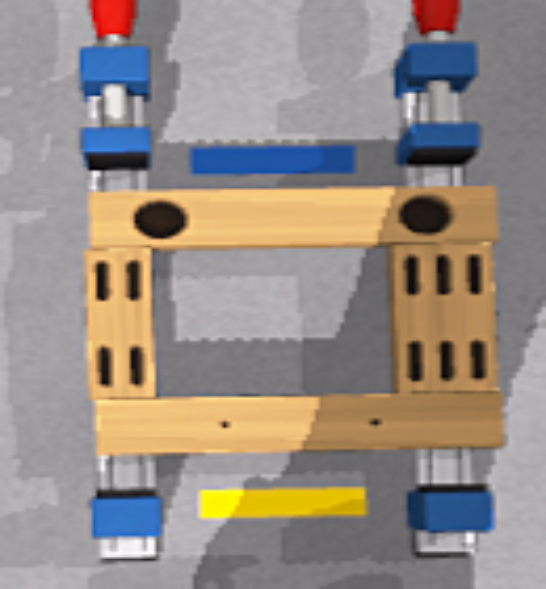

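The frame is now one closed oak outline measuring 228 x 263 mm (nominal 226 x 260), square at 2.3° like the clamps. The bottle at (140,135) and pot at (453,140) are where they were, and the arm is clear.

```bash
python3 -c "
from plant import env
print(env.finish_job())"
```

```text
the job is handed in; nothing more can be done
None
```

I set the door out dry on the clamp bars and handed it in at about 28 s of the 102 s allowed; the job gives no verdict back.

**Placement:** The cup stile lies across both bars at the blue-taped (far) end and the plain stile across them at the yellow-taped (near) end. The narrow top rail is on the left bar and the broad oak bottom rail on the right. The red and green look-alike blocks were left alone. I finished by pushing the plain stile inward with closed fingers to close the joints.

**Last checks (top camera):**
- **Outline:** the frame reads as one closed 228 x 263 mm outline against a nominal 226 x 260 mm, so the joints have only about 2 mm of gap in all. It is turned 2.3°, matching the clamps.
- **Height:** upper faces read about 50 mm, so the parts sit flat on the 28 mm bars. The one low reading, 40 mm, was taken inside a hinge cup.
- **Flushness:** the rails' outer edges were within about 4 mm of the stile ends, measured before the final push.
- **Other objects:** the glue bottle and pencil pot are where they started, and the arm is clear of everything.

**Limits of the checks:** once the joints closed, the colour mask merged the four parts. The final check is therefore of the whole outline and heights, not each part separately. The tool also tilted by up to about 7° over the run. I worked around that by letting the parts settle flat onto the bars.

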